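Set up the reed diffusers by the window

ROBOT

A 7-joint arm with a two-finger parallel gripper is mounted at the origin on the work surface. World frame = base frame: x ahead of the robot, y to its left, z up, the work surface at z = 0. Lengths are in mm, angles in rad, forces in N, time in s.
With the tool pointing down it reaches from about 400 to 875 mm from the base axis. Payload 4.4 kg.
Tool frame: the origin (TCP) lies between the finger pads; the fingertips stand 17 mm ahead of it and the grasp point (between the pads) lies 2 mm behind it; z points along the fingers, y is the line along which they close (so a half turn about z gives the same grasp; the last joint's range is limited). The gripper opens to 85 mm and grips with 20 to 120 N. Pads are 22 mm wide; open, the fingers measure 114 mm over their backs; the gripper's body (76 mm by 85 mm) begins 54 mm behind the grasp point. The pads swing forward as they close: fully open they stand 13 mm farther back than shut.
Start: joints at [1.157, 0.628, 0.038, 1.517, -0.027, 0.996, -0.02], TCP at [221.567, -611.086, 248.313] pointing down, gripper open.
Joint ranges: [-3.06, 3.06], [-0.37, 2.12], [-1.25, 1.32], [0.18, 2.47], [-1.1, 4.24], [0.23, 1.98], [-2.94, 2.94]. Speed limits (rad/s): [2.57, 2.57, 3.14, 3.14, 3.14, 3.14, 3.14].

INTERFACE

Orientations are given as [roll, pitch, yaw] about the fixed x, y, z axes, in that order (R = Rz(yaw) Ry(pitch) Rx(roll)).
In Python, from cell import sensors, get_image, ctrl gives the robot as it stands.
- The arm moves only by the tool send_rows, never from a script. Its argument "series" is a list of rows, each a list of 3 entries, a list of its own where there are three numbers: the finger opening in mm, from 0 to 85.4, then the shift along the world's x, y, z in units of 60 mm (1.0 is 60 mm), then the turn, a rotation vector about the world's x, y, z in units of 5 degrees (1.0 is 5 degrees). A call has 1 to 8 rows; each row shifts and turns the commanded pose from where the row before left it; what a row does not reach is not made up. A row lasts 1/8 s, in which the tool goes at most 62.5 mm and 10.7 degrees, less where a joint would pass 70% of its speed; a pose out of reach is approached as far as the arm can. A call is refused whole if a number of a shift passes 1 or a number of a turn 1, either way. A call with a gripper value outside its range is refused whole. The fingers move at their own pace and stop on an object; the grip force is fixed at half the most. Time passes only in rows, so rows that do not move let the fingers close. It gives the time, the measured TCP pose, the force, the opening and the grip force at its end, in the units of the state.
- sensors.read_state(): the state, without advancing time (a new reading comes with each control period).
- get_image(name): name is "scene" or "side" or "wrist"; returns a dict with "img" (480x640x3 uint8, red, green, blue), "depth" (480x640 float32, mm along the optical axis (not along the pixel's ray), 0 where there is no reading), "vfov" (degrees; the focal length in pixels is half the picture's height over the tangent of half this angle, whatever the lens; pixels are square), "cx", "cy" (the principal point, pixels), "world_to_cam" (4x4, takes a point from world to camera coordinates). Camera axes: x right, y down, z forward; pixel columns grow to the right and rows downward; lengths in mm; the calibration is good to about 2 mm. The wrist camera is an equidistant fisheye: a pixel r from the principal point sees the ray r / f radians off the axis. A picture is of the moment at which its call begins.
- ctrl.finish_job(): hands the job in; it is judged then, once.
The state is a dict: "clock": time; "qpos": joint angles; "qd": joint speeds; "tau": joint torques, N m; "eef_pos": TCP position; "tool_rot": TCP orientation; "force": force on the tool from outside, world axes, zero at the start; "torque": the same for the moment, N m; "width": finger opening in mm; "gripper_force": force on a finger pad.
Only numpy, scipy, OpenCV 4.12 (cv2) and the standard library are available. Lean on these libraries where they do the work, as an engineer would, in place of code of your own. Each camera call takes 0.05 s, during which the arm holds its last target. There are 200 camera calls.

TASK

Set up the five reed diffusers on the window table so that every glass bottle ends upright with one reed in it, pushed gently down until it stands on the bottom: where a bottle is still closed, lift out the stopper and lay it in the wooden dish; a bottle that already has a reed is done, so leave its reed in, and leave any spare reed in its stand. Reeds and glass are brittle, so handle everything gently: hold with a light grip of about 10 N, do not press a reed onto the glass harder than about 10 N, and drop nothing from a height. Leave the other things on the table where they are.

Things in the scene. Friction and masses are not known exactly. Their poses are not given: they have to be found in the camera images.
- bottle1: square clear glass bottle, loose, 340 g, one of five alike: body 60 x 60 mm, 71 mm tall, inner floor 5 mm above the underside; on top a round aluminium neck 30 mm across, rim 85 mm above the underside, with a round opening 17 mm across that leads straight down inside. Origin: centre of the underside; z up. It may be closed by a stopper, hold a reed, or be open and empty
- bottle2: square clear glass bottle, loose, 340 g, one of five alike: body 60 x 60 mm, 71 mm tall, inner floor 5 mm above the underside; on top a round aluminium neck 30 mm across, rim 85 mm above the underside, with a round opening 17 mm across that leads straight down inside. Origin: centre of the underside; z up. It may be closed by a stopper, hold a reed, or be open and empty
- bottle3: square clear glass bottle, loose, 340 g, one of five alike: body 60 x 60 mm, 71 mm tall, inner floor 5 mm above the underside; on top a round aluminium neck 30 mm across, rim 85 mm above the underside, with a round opening 17 mm across that leads straight down inside. Origin: centre of the underside; z up. It may be closed by a stopper, hold a reed, or be open and empty
- bottle4: square clear glass bottle, loose, 340 g, one of five alike: body 60 x 60 mm, 71 mm tall, inner floor 5 mm above the underside; on top a round aluminium neck 30 mm across, rim 85 mm above the underside, with a round opening 17 mm across that leads straight down inside. Origin: centre of the underside; z up. It may be closed by a stopper, hold a reed, or be open and empty
- bottle5: square clear glass bottle, loose, 340 g, one of five alike: body 60 x 60 mm, 71 mm tall, inner floor 5 mm above the underside; on top a round aluminium neck 30 mm across, rim 85 mm above the underside, with a round opening 17 mm across that leads straight down inside. Origin: centre of the underside; z up. It may be closed by a stopper, hold a reed, or be open and empty
- stopper1: dark wooden stopper, 50 g, perhaps absent; if present it starts loosely in the neck of one of the bottles: cork plug 13 mm across and 14 mm long (inside the neck), above it a round head 28 mm across and 36 mm tall that rests on the rim; 50 mm in all. Origin: centre of the plug's lower end; z along it towards the head. Just lift it straight up
- stopper2: dark wooden stopper, 50 g, perhaps absent; if present it starts loosely in the neck of one of the bottles: cork plug 13 mm across and 14 mm long (inside the neck), above it a round head 28 mm across and 36 mm tall that rests on the rim; 50 mm in all. Origin: centre of the plug's lower end; z along it towards the head. Just lift it straight up
- stopper3: dark wooden stopper, 50 g, perhaps absent; if present it starts loosely in the neck of one of the bottles: cork plug 13 mm across and 14 mm long (inside the neck), above it a round head 28 mm across and 36 mm tall that rests on the rim; 50 mm in all. Origin: centre of the plug's lower end; z along it towards the head. Just lift it straight up
- reed1: straight rattan reed, a pale round stick 9 mm across and 140 mm long with rounded ends, 20 g; starts upright in hole 1 of the stand. Origin: the middle of its lower end; z along it to the upper end (the upper end is 140 mm from the origin). It may lean by a few degrees
- reed2: straight rattan reed, a pale round stick 9 mm across and 140 mm long with rounded ends, 20 g; starts upright in hole 2 of the stand. Origin: the middle of its lower end; z along it to the upper end (the upper end is 140 mm from the origin). It may lean by a few degrees
- reed3: straight rattan reed, a pale round stick 9 mm across and 140 mm long with rounded ends, 20 g; starts upright in hole 3 of the stand. Origin: the middle of its lower end; z along it to the upper end (the upper end is 140 mm from the origin). It may lean by a few degrees
- reed4: straight rattan reed, a pale round stick 9 mm across and 140 mm long with rounded ends, 20 g; starts upright in hole 4 of the stand. Origin: the middle of its lower end; z along it to the upper end (the upper end is 140 mm from the origin). It may lean by a few degrees
- reed5: straight rattan reed, a pale round stick 9 mm across and 140 mm long with rounded ends, 20 g; perhaps absent; if present it stands in one of the bottles from the start. Origin: the middle of its lower end; z along it to the upper end (the upper end is 140 mm from the origin). It may lean by a few degrees
- reed6: straight rattan reed, a pale round stick 9 mm across and 140 mm long with rounded ends, 20 g; perhaps absent; if present it stands in one of the bottles from the start. Origin: the middle of its lower end; z along it to the upper end (the upper end is 140 mm from the origin). It may lean by a few degrees
- stand: fixed wooden reed stand, a block 205 x 60 mm, 70 mm tall, with four square holes 11.5 mm wide and 60 mm deep in a row along its own x at -72, -24, 24 and 72 mm; reeds in it rise 80 mm above its top. Origin: centre of the underside; x along the row
- dish: fixed shallow dark wooden dish, rectangular, 205 mm (its x) by 125 mm (its y), rim 20 mm high and 6 mm thick, floor 6 mm above the table. Origin: centre of the underside
- mug: white mug, 76 mm across, 85 mm tall, bystander. Origin: centre of the underside
- candle: candle jar with metal cap, 68 mm across, 70 mm tall, bystander. Origin: centre of the underside
- remote: black remote control, 45 x 160 x 18 mm, bystander. Origin: centre of the underside
- case: grey glasses case, 65 x 160 x 36 mm, bystander. Origin: centre of the underside

How it is judged (in metres and radians):
On the way:
1. every stopper has been taken out and lies in the dish (x of stopper1 in the frame of dish between -0.1 and 0.1 m and y of stopper1 in the frame of dish between -0.06 and 0.06 m and height (world z) of each of stopper1, stopper2, stopper3 below 0.035 m and linear speed of each of stopper1, stopper2, stopper3 below 0.03 m/s and x of stopper2 in the frame of dish between -0.1 and 0.1 m and y of stopper2 in the frame of dish between -0.06 and 0.06 m and x of stopper3 in the frame of dish between -0.1 and 0.1 m and y of stopper3 in the frame of dish between -0.06 and 0.06 m), for 0.2 s.
At the end, for the whole second after the job is handed in: each of the five bottles stands upright (tilt under 0.1 rad) on the table with a reed in it whose lower end is on the bottle's floor (under 12 mm above the underside); every stopper lies at rest inside the dish; every reed is upright (within 0.3 rad), at rest, in a bottle or still in the stand (all of step 1 and ((horizontal distance between reed1 and bottle1 below 0.026 m and z of reed1 in the frame of bottle1 below 0.012 m and angle between reed1's own z axis and vertical below 0.3 rad) or (horizontal distance between reed2 and bottle1 below 0.026 m and z of reed2 in the frame of bottle1 below 0.012 m and angle between reed2's own z axis and vertical below 0.3 rad) or (horizontal distance between reed3 and bottle1 below 0.026 m and z of reed3 in the frame of bottle1 below 0.012 m and angle between reed3's own z axis and vertical below 0.3 rad) or (horizontal distance between reed4 and bottle1 below 0.026 m and z of reed4 in the frame of bottle1 below 0.012 m and angle between reed4's own z axis and vertical below 0.3 rad)) and ((horizontal distance between reed1 and bottle2 below 0.026 m and z of reed1 in the frame of bottle2 below 0.012 m and angle between reed1's own z axis and vertical below 0.3 rad) or (horizontal distance between reed2 and bottle2 below 0.026 m and z of reed2 in the frame of bottle2 below 0.012 m and angle between reed2's own z axis and vertical below 0.3 rad) or (horizontal distance between reed3 and bottle2 below 0.026 m and z of reed3 in the frame of bottle2 below 0.012 m and angle between reed3's own z axis and vertical below 0.3 rad) or (horizontal distance between reed4 and bottle2 below 0.026 m and z of reed4 in the frame of bottle2 below 0.012 m and angle between reed4's own z axis and vertical below 0.3 rad)) and ((horizontal distance between reed1 and bottle3 below 0.026 m and z of reed1 in the frame of bottle3 below 0.012 m and angle between reed1's own z axis and vertical below 0.3 rad) or (horizontal distance between reed2 and bottle3 below 0.026 m and z of reed2 in the frame of bottle3 below 0.012 m and angle between reed2's own z axis and vertical below 0.3 rad) or (horizontal distance between reed3 and bottle3 below 0.026 m and z of reed3 in the frame of bottle3 below 0.012 m and angle between reed3's own z axis and vertical below 0.3 rad) or (horizontal distance between reed4 and bottle3 below 0.026 m and z of reed4 in the frame of bottle3 below 0.012 m and angle between reed4's own z axis and vertical below 0.3 rad)) and ((horizontal distance between reed1 and bottle4 below 0.026 m and z of reed1 in the frame of bottle4 below 0.012 m and angle between reed1's own z axis and vertical below 0.3 rad) or (horizontal distance between reed2 and bottle4 below 0.026 m and z of reed2 in the frame of bottle4 below 0.012 m and angle between reed2's own z axis and vertical below 0.3 rad) or (horizontal distance between reed3 and bottle4 below 0.026 m and z of reed3 in the frame of bottle4 below 0.012 m and angle between reed3's own z axis and vertical below 0.3 rad) or (horizontal distance between reed4 and bottle4 below 0.026 m and z of reed4 in the frame of bottle4 below 0.012 m and angle between reed4's own z axis and vertical below 0.3 rad) or (horizontal distance between reed5 and bottle4 below 0.026 m and z of reed5 in the frame of bottle4 below 0.012 m and angle between reed5's own z axis and vertical below 0.3 rad)) and ((horizontal distance between reed1 and bottle5 below 0.026 m and z of reed1 in the frame of bottle5 below 0.012 m and angle between reed1's own z axis and vertical below 0.3 rad) or (horizontal distance between reed2 and bottle5 below 0.026 m and z of reed2 in the frame of bottle5 below 0.012 m and angle between reed2's own z axis and vertical below 0.3 rad) or (horizontal distance between reed3 and bottle5 below 0.026 m and z of reed3 in the frame of bottle5 below 0.012 m and angle between reed3's own z axis and vertical below 0.3 rad) or (horizontal distance between reed4 and bottle5 below 0.026 m and z of reed4 in the frame of bottle5 below 0.012 m and angle between reed4's own z axis and vertical below 0.3 rad) or (horizontal distance between reed6 and bottle5 below 0.026 m and z of reed6 in the frame of bottle5 below 0.012 m and angle between reed6's own z axis and vertical below 0.3 rad)) and height (world z) of each of reed1, reed2, reed3, reed4, reed5, reed6 below 0.02 m and angle between each of reed1, reed2, reed3, reed4, reed5, reed6's own z axis and vertical below 0.3 rad and linear speed of each of reed1, reed2, reed3, reed4, reed5, reed6 below 0.03 m/s and angle between each of bottle1, bottle2, bottle3, bottle4, bottle5's own z axis and vertical below 0.1 rad and height (world z) of each of bottle1, bottle2, bottle3, bottle4, bottle5 below 0.01 m); the robot touches nothing.
It fails at once if a reed, stopper or bottle is gripped or hit by the fingers with more than 30 N (both fingers together) (contact force between the fingers and reed1 above 30 N or contact force between the fingers and reed2 above 30 N or contact force between the fingers and reed3 above 30 N or contact force between the fingers and reed4 above 30 N or contact force between the fingers and reed5 above 30 N or contact force between the fingers and reed6 above 30 N or contact force between the fingers and stopper1 above 30 N or contact force between the fingers and stopper2 above 30 N or contact force between the fingers and stopper3 above 30 N or contact force between the fingers and bottle1 above 30 N or contact force between the fingers and bottle2 above 30 N or contact force between the fingers and bottle3 above 30 N or contact force between the fingers and bottle4 above 30 N or contact force between the fingers and bottle5 above 30 N).
It fails at once if a reed or stopper is pressed or dropped on a bottle with more than 20 N ((contact force between any of reed1, reed2, reed3, reed4 and bottle1 above 20 N or contact force between any of reed1, reed2, reed3, reed4 and bottle2 above 20 N or contact force between any of reed1, reed2, reed3, reed4 and bottle3 above 20 N or contact force between any of reed1, reed2, reed3, reed4 and bottle4 above 20 N or contact force between any of reed1, reed2, reed3, reed4 and bottle5 above 20 N) or (contact force between stopper1 and bottle1 above 20 N or contact force between stopper2 and bottle2 above 20 N or contact force between stopper3 and bottle3 above 20 N or contact force between reed5 and bottle4 above 20 N or contact force between reed6 and bottle5 above 20 N)).
It fails at once if a reed is let fall inside a bottle (faster than 0.5 m/s) or a stopper into the dish (faster than 0.9 m/s) (((linear speed of reed1 above 0.5 m/s and horizontal distance between reed1 and bottle1 below 0.02 m and z of reed1 in the frame of bottle1 between 0.015 and 0.08 m) or (linear speed of reed1 above 0.5 m/s and horizontal distance between reed1 and bottle2 below 0.02 m and z of reed1 in the frame of bottle2 between 0.015 and 0.08 m) or (linear speed of reed1 above 0.5 m/s and horizontal distance between reed1 and bottle3 below 0.02 m and z of reed1 in the frame of bottle3 between 0.015 and 0.08 m) or (linear speed of reed1 above 0.5 m/s and horizontal distance between reed1 and bottle4 below 0.02 m and z of reed1 in the frame of bottle4 between 0.015 and 0.08 m) or (linear speed of reed1 above 0.5 m/s and horizontal distance between reed1 and bottle5 below 0.02 m and z of reed1 in the frame of bottle5 between 0.015 and 0.08 m) or (linear speed of reed2 above 0.5 m/s and horizontal distance between reed2 and bottle1 below 0.02 m and z of reed2 in the frame of bottle1 between 0.015 and 0.08 m) or (linear speed of reed2 above 0.5 m/s and horizontal distance between reed2 and bottle2 below 0.02 m and z of reed2 in the frame of bottle2 between 0.015 and 0.08 m) or (linear speed of reed2 above 0.5 m/s and horizontal distance between reed2 and bottle3 below 0.02 m and z of reed2 in the frame of bottle3 between 0.015 and 0.08 m) or (linear speed of reed2 above 0.5 m/s and horizontal distance between reed2 and bottle4 below 0.02 m and z of reed2 in the frame of bottle4 between 0.015 and 0.08 m) or (linear speed of reed2 above 0.5 m/s and horizontal distance between reed2 and bottle5 below 0.02 m and z of reed2 in the frame of bottle5 between 0.015 and 0.08 m) or (linear speed of reed3 above 0.5 m/s and horizontal distance between reed3 and bottle1 below 0.02 m and z of reed3 in the frame of bottle1 between 0.015 and 0.08 m) or (linear speed of reed3 above 0.5 m/s and horizontal distance between reed3 and bottle2 below 0.02 m and z of reed3 in the frame of bottle2 between 0.015 and 0.08 m) or (linear speed of reed3 above 0.5 m/s and horizontal distance between reed3 and bottle3 below 0.02 m and z of reed3 in the frame of bottle3 between 0.015 and 0.08 m) or (linear speed of reed3 above 0.5 m/s and horizontal distance between reed3 and bottle4 below 0.02 m and z of reed3 in the frame of bottle4 between 0.015 and 0.08 m) or (linear speed of reed3 above 0.5 m/s and horizontal distance between reed3 and bottle5 below 0.02 m and z of reed3 in the frame of bottle5 between 0.015 and 0.08 m) or (linear speed of reed4 above 0.5 m/s and horizontal distance between reed4 and bottle1 below 0.02 m and z of reed4 in the frame of bottle1 between 0.015 and 0.08 m) or (linear speed of reed4 above 0.5 m/s and horizontal distance between reed4 and bottle2 below 0.02 m and z of reed4 in the frame of bottle2 between 0.015 and 0.08 m) or (linear speed of reed4 above 0.5 m/s and horizontal distance between reed4 and bottle3 below 0.02 m and z of reed4 in the frame of bottle3 between 0.015 and 0.08 m) or (linear speed of reed4 above 0.5 m/s and horizontal distance between reed4 and bottle4 below 0.02 m and z of reed4 in the frame of bottle4 between 0.015 and 0.08 m) or (linear speed of reed4 above 0.5 m/s and horizontal distance between reed4 and bottle5 below 0.02 m and z of reed4 in the frame of bottle5 between 0.015 and 0.08 m)) or ((linear speed of stopper1 above 0.9 m/s and horizontal distance between stopper1 and dish below 0.1 m and height (world z) of stopper1 below 0.05 m) or (linear speed of stopper2 above 0.9 m/s and horizontal distance between stopper2 and dish below 0.1 m and height (world z) of stopper2 below 0.05 m) or (linear speed of stopper3 above 0.9 m/s and horizontal distance between stopper3 and dish below 0.1 m and height (world z) of stopper3 below 0.05 m))).
It fails at once if a reed that stood in its bottle from the start is pulled out (height (world z) of any of reed5, reed6 above 0.03 m).
It fails at once if the mug, candle jar, remote control or glasses case is moved by more than 30 mm (distance of any of mug, candle, remote, case from where it was at the start of the episode above 0.03 m).
Of stopper1, stopper2, stopper3 only 1 to 3 are there at a start; the rules pass over those that are not, and their reading is None.
Of reed5, reed6 only 1 to 2 are there at a start; the rules pass over those that are not, and their reading is None.
At some moment in a run one of bottle1, bottle2, bottle3, bottle4, bottle5 may be knocked a few centimetres aside while the robot is not near it.
It also fails if it takes over 210 s, if anything falls off the work surface, if the arm or the gripper's body presses on something with over 40 N, if the wrist force passes 120 N, or if a joint passes its speed limit or range.

## Working session

There is one attempt and no reset: what is moved stays moved. The work goes in short steps, Python scripts to look and compute and a tool call to move; the robot and the scene stay as the last step left them, time stands still between calls to the robot, and variables do not carry over. Pictures are saved under pics/ and viewed, at most 14 in all, crops included, and the job is handed in when it is done.

Besides the shell and the picture viewer there is one more tool, called by a JSON object that holds its "method" and its "body". send_rows: Moves the arm, as the interface text tells. Its arguments: {"type":"object","properties":{"series":{"type":"array"}},"required":["series"]}

```bash
ls; mkdir -p pics; python3 - <<'E'
from cell import sensors,get_image,ctrl
import cv2,numpy as np
s=sensors.read_state();print(s)
for n in("scene","side"):
    d=get_image(n);cv2.imwrite(f"pics/{n}0.png",d["img"][:,:,::-1]);np.savez(f"{n}0.npz",**d)
    print(n,d["vfov"],d["cx"],d["cy"],d["world_to_cam"].round(3).tolist())
E
```

```text
pics
{'clock': 0.0, 'qpos': array([ 1.15719706,  0.62938595,  0.03844882,  1.51840178, -0.02700234,
        0.99630894, -0.02002986]), 'qd': array([ 0.0009537 , -0.00019111, -0.00046613, -0.00185952,  0.00046652,
        0.00023329, -0.00036534]), 'tau': array([-1.29533702e-03, -5.63394964e+01,  1.22637894e+00, -1.93446386e+01,
        1.10674641e-02,  1.03942497e-02,  1.03308406e-05]), 'eef_pos': array([ 221.35192162, -610.49154317,  247.35259215]), 'tool_rot': array([-3.13960715e+00,  3.12871816e-05,  3.47761854e-01]), 'force': array([ 0.34080823,  0.0938944 , -0.29642564]), 'torque': array([ 0.03338351,  0.05597372, -0.02477599]), 'gripper_force': 0.0, 'width': 85.68043828507487}
scene 55.82233117327957 322.29373211733434 235.51056765657648 [[0.883, 0.47, 0.008, -507.421], [0.369, -0.684, -0.629, -153.227], [-0.29, 0.558, -0.777, 968.414], [0.0, 0.0, 0.0, 1.0]]
side 45.50907386943621 313.2393737061644 248.69840931268592 [[-0.954, -0.301, -0.0, 533.348], [-0.212, 0.67, -0.712, 169.148], [0.215, -0.679, -0.702, 986.312], [0.0, 0.0, 0.0, 1.0]]
```

View pics/scene0.png

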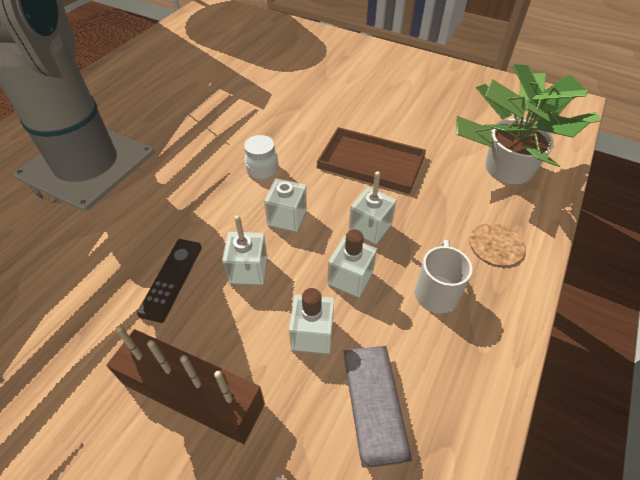

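View pics/side0.png

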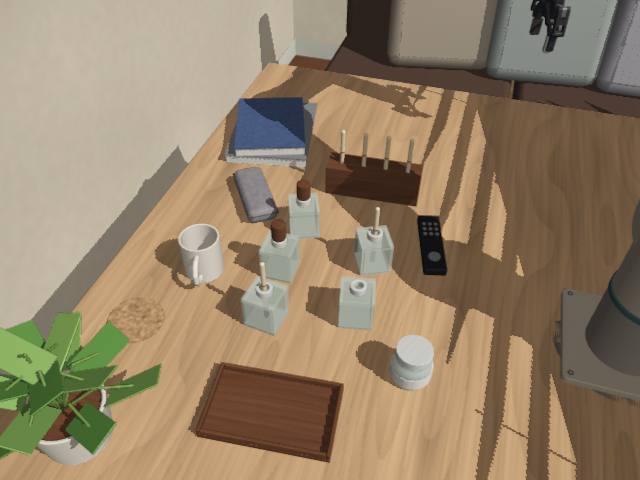

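Both views agree: the stand with 4 reeds is near scene (185,370). Stoppered bottles are at (312,320) and (352,262), bottles with reeds at (245,255) and (373,210), and an open one at (286,203). The dish is at (372,160). Next I'll measure from depth.

```bash
cat > h.py <<'E'
import numpy as np,cv2
from cell import sensors,get_image
def cloud(d):
    f=240/np.tan(np.radians(float(d["vfov"]))/2);v,u=np.mgrid[:480,:640]
    z=d["depth"];P=np.stack([(u-d["cx"])/f*z,(v-d["cy"])/f*z,z],-1)
    T=np.linalg.inv(d["world_to_cam"]);return P@T[:3,:3].T+T[:3,3]
def proj(d,p):
    f=240/np.tan(np.radians(float(d["vfov"]))/2);q=d["world_to_cam"][:3,:3]@np.array(p,float)+d["world_to_cam"][:3,3]
    return q[:2]/q[2]*f+[d["cx"],d["cy"]]
def tri(ds,px):
    "point from pixels in several pinhole views"
    from scipy.optimize import least_squares
    return least_squares(lambda p:np.concatenate([proj(d,p)-q for d,q in zip(ds,px)]),[500,-300,80]).x
E
python3 - <<'E'
from h import *
for n in("scene","side"):
    d=np.load(n+"0.npz");C=cloud(d);z=C[...,2];print(n)
    for lo,hi in((8,50),(50,78),(78,95),(95,115),(115,126),(126,160)):
        m=((z>lo)&(z<hi)&(d["depth"]>0)&(C[...,0]>150)&(C[...,0]<900)&(abs(C[...,1])<750)).astype(np.uint8)
        k,L,S,ce=cv2.connectedComponentsWithStats(m)
        for i in range(1,k):
            if S[i,4]>=12:
                p=C[L==i];print(lo,hi,S[i,4],ce[i].round(),p.mean(0).round(1),p.min(0).round(),p.max(0).round())
E
```

```text
scene
8 50 1303 [372. 158.] [536.1 294.6  15.9] [427. 226.   8.] [643. 371.  23.]
8 50 735 [508. 170.] [802.9 377.3  29.7] [750. 362.   8.] [855. 410.  50.]
8 50 588 [262. 167.] [357.9 145.6  31.4] [313. 129.   8.] [378. 191.  50.]
8 50 612 [287. 217.] [471.1  53.9  29.4] [435.  37.   8.] [494. 109.  50.]
8 50 587 [370. 227.] [618.1 104.7  30.3] [577.  92.   8.] [643. 153.  50.]
8 50 2267 [169. 280.] [ 363.1 -152.1   17.1] [ 319. -228.    8.] [399. -65.  23.]
8 50 630 [248. 273.] [477.4 -84.   29.5] [ 447. -105.    8.] [502. -25.  50.]
8 50 615 [350. 281.] [635.2 -17.9  29.4] [598. -27.   8.] [658.  37.  50.]
8 50 517 [445. 271.] [769.1  76.2  31.1] [738.  57.   8.] [801.  83.  50.]
8 50 660 [435. 299.] [771.3  16.6  29.5] [732.   8.   8.] [808.  45.  50.]
8 50 497 [310. 344.] [ 632.2 -148.    29.8] [ 604. -160.    8.] [ 660. -128.   50.]
8 50 5628 [376. 408.] [ 756.4 -187.2   34. ] [ 680. -262.   10.] [825. -94.  41.]
8 50 1196 [201. 411.] [ 547.8 -303.3   29.7] [ 412. -322.    8.] [ 617. -247.   50.]
8 50 16 [279. 478.] [ 685.4 -323.5   25.4] [ 682. -326.   23.] [ 691. -321.   28.]
[... 12238 characters left out ...]
126 160 35 [ 79. 325.] [827.1 316.3 129.7] [823. 306. 126.] [830. 325. 134.]
126 160 1681 [ 98. 351.] [764.8 356.  143.3] [730. 317. 126.] [803. 408. 160.]
126 160 208 [ 36. 338.] [852.9 370.3 154.7] [839. 356. 146.] [864. 380. 160.]
126 160 101 [  7. 377.] [863.8 429.  136.7] [835. 421. 128.] [877. 442. 160.]
126 160 135 [ 68. 382.] [768.1 417.9 154.1] [753. 406. 143.] [785. 434. 160.]
126 160 34 [ 23. 382.] [821.9 438.  158.4] [812. 434. 156.] [829. 442. 160.]
126 160 1498 [ 31. 427.] [779.2 484.6 146.6] [751. 445. 126.] [812. 521. 160.]
126 160 86 [ 77. 412.] [745.5 443.2 130.6] [725. 436. 126.] [764. 451. 137.]
126 160 708 [ 99. 431.] [701.4 459.1 134.5] [680. 430. 126.] [725. 487. 148.]
```

{"method": "send_rows", "body": {"series": [[50, [0.6, 0.74, 0], [0, 0, -0.3]], [50, [0.6, 0.74, 0], [0, 0, -0.3]], [50, [0.6, 0.74, 0], [0, 0, -0.3]], [50, [0.6, 0.74, 0], [0, 0, -0.3]], [50, [0.6, 0.74, 0], [0, 0, -0.3]], [50, [0.6, 0.74, 0], [0, 0, -0.3]], [50, [0.6, 0.74, 0], [0, 0, -0.3]], [50, [0.6, 0.74, 0], [0, 0, -0.3]]]}}

```text
clock: 1.1
eef_pos: [510.4, -254.3, 248.1]
tool_rot: [-3.142, 0.0, 0.137]
force: [1.2, -0.5, -0.2]
width: 50.1
gripper_force: 0.0
```

{"method": "send_rows", "body": {"series": [[50, [0.6, 0.74, 0], [0, 0, -0.3]], [50, [0.6, 0.74, 0], [0, 0, -0.3]], [50, [0.6, 0.74, 0], [0, 0, -0.2]], [50, [0, 0, 0], [0, 0, 0]], [50, [0, 0, 0], [0, 0, 0]]]}}

```text
clock: 1.72
eef_pos: [617.0, -123.0, 247.7]
tool_rot: [3.141, 0.002, 0.069]
force: [-1.0, -1.0, -0.2]
width: 49.8
gripper_force: 0.0
```

```bash
cat >> h.py <<'E'
def look(tag=""):
    "both views; prints bottle centres from the body's top faces"
    ds=[get_image(n) for n in("scene","side")]
    P=[]
    for d in ds:
        C=cloud(d);m=(C[...,2]>52)&(C[...,2]<74)&(d["depth"]>0)&(C[...,0]>400)&(C[...,0]<700)&(C[...,1]>-230)&(C[...,1]<200);P.append(C[m])
    P=np.vstack(P);g=np.zeros((250,250),np.uint8);ij=((P[:,:2]-[300,-250])/2).astype(int);g[ij[:,0],ij[:,1]]=1
    k,L=cv2.connectedComponents(cv2.dilate(g,np.ones((3,3))));l=L[ij[:,0],ij[:,1]]
    for i in range(1,k):
        q=P[l==i]
        if len(q)>150: a=np.percentile(q[:,:2],[1,99],axis=0);b=cv2.minAreaRect(q[:,:2].astype(np.float32));print("bottle",np.mean(a,0).round(1),(a[1]-a[0]).round(),"rect",np.round(b[0],1),np.round(b[1]),round(b[2]))
    s=sensors.read_state();print(round(s["clock"],2),s["eef_pos"].round(1),s["tool_rot"].round(3),s["force"].round(1),round(s["width"],2),s["gripper_force"])
    if tag:
        for n,d in zip(("scene","side"),ds): cv2.imwrite(f"pics/{n}_{tag}.png",d["img"][:,:,::-1])
    return ds
E
python3 -c "
from h import *
d=look('1')"
```

```text
bottle [460.8 -65. ] [76. 76.] rect [460.  -64.6] [64. 67.] 26
bottle [455.   73.3] [64. 69.] rect [455.9  73.2] [60. 64.] 12
bottle [608.9 126.3] [66. 65.] rect [608.5 126.2] [65. 65.] 84
bottle [ 619.9 -120.9] [75. 74.] rect [ 619.  -119.5] [62. 65.] 22
bottle [625.9   4.9] [63. 62.] rect [625.7   4.9] [64. 65.] 1
1.82 [ 616.6 -124.5  248.1] [3.141e+00 1.000e-03 6.600e-02] [-0.7 -0.   1.1] 49.88 0.0
```

{"method": "send_rows", "body": {"series": [[50, [0.04, 0.04, -0.5], [0, 0, 0]], [50, [0, 0, -0.6], [0, 0, 0]], [50, [0, 0, -0.6], [0, 0, 0]], [50, [0, 0, -0.4], [0, 0, 0]], [50, [0, 0, -0.2], [0, 0, 0]], [34, [0, 0, 0], [0, 0, 0]], [31, [0, 0, 0], [0, 0, 0]], [30, [0, 0, 0], [0, 0, 0]]]}}

```text
clock: 2.82
eef_pos: [620.7, -120.6, 111.5]
tool_rot: [3.141, -0.002, 0.068]
force: [0.4, -1.0, 0.5]
width: 29.8
gripper_force: 0.2
```

{"method": "send_rows", "body": {"series": [[29.4, [0, 0, 0], [0, 0, 0]], [29, [0, 0, 0], [0, 0, 0]], [28.6, [0, 0, 0], [0, 0, 0]], [28.6, [0, 0, 0], [0, 0, 0]]]}}

```text
clock: 3.32
eef_pos: [620.0, -120.3, 110.3]
tool_rot: [3.142, -0.0, 0.069]
force: [-0.5, 0.3, 1.1]
width: 28.7
gripper_force: 0.2
```

{"method": "send_rows", "body": {"series": [[28.2, [0, 0, 0], [0, 0, 0]], [28.2, [0, 0, 0], [0, 0, 0]]]}}

```text
clock: 3.58
eef_pos: [619.9, -120.3, 110.2]
tool_rot: [-3.142, 0.0, 0.069]
force: [0.1, -1.2, 0.0]
width: 28.0
gripper_force: 0.2
```

{"method": "send_rows", "body": {"series": [[27.8, [0, 0, 0], [0, 0, 0]], [27.8, [0, 0, 0], [0, 0, 0]]]}}

```text
clock: 3.82
eef_pos: [619.9, -120.3, 110.3]
tool_rot: [-3.142, 0.0, 0.069]
force: [0.3, -1.1, 0.4]
width: 27.9
gripper_force: 2.9
```

{"method": "send_rows", "body": {"series": [[27.5, [0, 0, 0], [0, 0, 0]], [27.5, [0, 0, 0], [0, 0, 0]]]}}

```text
clock: 4.08
eef_pos: [619.9, -120.3, 110.3]
tool_rot: [3.142, 0.0, 0.068]
force: [-0.3, -0.6, -0.2]
width: 27.6
gripper_force: 8.3
```

{"method": "send_rows", "body": {"series": [[27.2, [0, 0, 0], [0, 0, 0]], [27.2, [0, 0, 0], [0, 0, 0]]]}}

```text
clock: 4.32
eef_pos: [619.9, -120.3, 110.3]
tool_rot: [3.142, 0.0, 0.068]
force: [0.5, -0.2, 0.6]
width: 27.5
gripper_force: 14.1
```

{"method": "send_rows", "body": {"series": [[27.5, [0, 0, 0], [0, 0, 0]], [27.5, [0, 0, 0.1], [0, 0, 0]], [27.5, [0, 0, 0.2], [0, 0, 0]], [27.5, [0, 0, 0.3], [0, 0, 0]], [27.5, [0, 0, 0.3], [0, 0, 0]], [27.5, [0, 0, 0.3], [0, 0, 0]], [27.5, [0, 0, 0.3], [0, 0, 0]], [27.5, [0, 0, 0.3], [0, 0, 0]]]}}

```text
clock: 5.32
eef_pos: [620.0, -120.2, 219.8]
tool_rot: [3.142, -0.0, 0.069]
force: [-0.2, 0.8, -1.2]
width: 27.1
gripper_force: 12.1
```

```bash
python3 -c "
from h import *
d=look('2')
D=[np.load(n+'0.npz') for n in('scene','side')]
P=np.vstack([cloud(e)[(cloud(e)[...,2]>14)&(cloud(e)[...,2]<24)&(e['depth']>0)] for e in D]);P=P[(abs(P[:,0]-535)<120)&(abs(P[:,1]-298)<80)]
print(cv2.minAreaRect(P[:,:2].astype(np.float32)))
im=np.vstack([cv2.resize(e['img'][y:y+240,x:x+320,::-1],(720,300)[::1] if 0 else (400,300)) for e,(x,y) in zip(d,((180,150),(200,120)))]);cv2.imwrite('pics/l2.png',im)"
```

```text
bottle [460.8 -65.1] [76. 76.] rect [460.2 -64.5] [63. 66.] 27
bottle [455.   73.2] [64. 70.] rect [456.   72.8] [60. 66.] 12
bottle [608.7 126.1] [66. 65.] rect [608.4 126.1] [64. 65.] 84
bottle [ 620.2 -121. ] [73. 74.] rect [ 618.8 -119.4] [62. 67.] 22
bottle [625.9   4.8] [63. 62.] rect [625.7   5.2] [64. 65.] 1
5.42 [ 621.4 -120.6  221.1] [ 3.141 -0.005  0.068] [-0.3 -0.1 -0.6] 27.63 12.14621901512146
((533.8119506835938, 298.21832275390625), (208.44410705566406, 128.89710998535156), 5.9756646156311035)
```

View pics/l2.png

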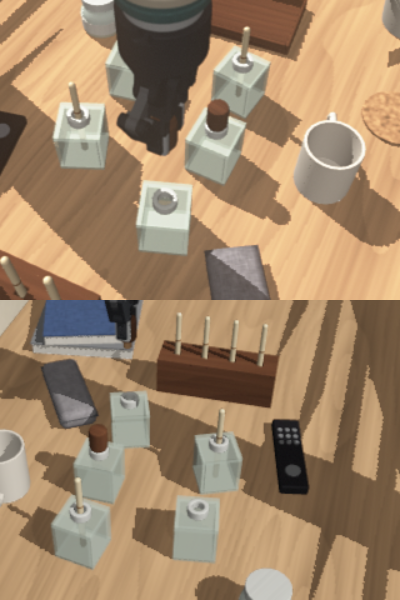

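{"method": "send_rows", "body": {"series": [[27.6, [-0.06, 0.4, 0], [0, -1, 0]], [27.6, [-0.12, 0.8, 0], [0, -1, 0]], [27.6, [-0.14, 0.9, 0], [0, -1, 0]], [27.6, [-0.14, 0.9, 0], [0, -1, 0]], [27.6, [-0.14, 0.9, 0], [0, -1, 0]], [27.6, [-0.14, 0.9, 0], [0, -1, 0]], [27.6, [-0.14, 0.9, 0], [0, -1, 0]], [27.6, [-0.08, 0.7, 0], [0, -1, 0]]]}}

```text
clock: 6.42
eef_pos: [578.9, 122.7, 216.7]
tool_rot: [3.052, -0.453, 0.071]
force: [-0.2, -0.4, -0.9]
width: 27.9
gripper_force: 9.3
```

{"method": "send_rows", "body": {"series": [[27.6, [-0.04, 0.57, 0], [0, -1, 0]], [27.6, [0, 0, -0.5], [0, 0, 0]], [27.6, [0, 0, -0.5], [0, 0, 0]], [27.6, [0, 0, -0.5], [0, 0, 0]], [27.6, [0, 0, -0.5], [0, 0, 0]], [27.6, [0, 0, -0.5], [0, 0, 0]], [27.6, [0, 0, 0], [0, 0, 0]]]}}

```text
clock: 7.3
eef_pos: [612.0, 175.5, 130.0]
tool_rot: [3.012, -0.412, 0.077]
force: [-0.2, -1.4, -0.7]
width: 27.6
gripper_force: 9.3
```

```bash
python3 -c "
from h import *
d=look()
im=np.hstack([cv2.resize(e['img'][y:y+150,x:x+200,::-1],(400,300)) for e,(x,y) in zip(d,((280,70),(180,330)))]);cv2.imwrite('pics/l3.png',im)"
```

```text
bottle [460.8 -65. ] [77. 77.] rect [459.6 -64.3] [63. 67.] 26
bottle [458.1  73.1] [69. 69.] rect [457.7  73. ] [63. 65.] 12
bottle [608.6 126.1] [67. 65.] rect [608.3 126.2] [64. 65.] 83
bottle [ 621.7 -122.6] [71. 72.] rect [ 620.6 -121. ] [60. 63.] 22
bottle [627.8   4.1] [60. 61.] rect [627.4   4.7] [61. 63.] 2
7.4 [612.2 175.2 131.7] [ 3.012 -0.414  0.076] [-0.4 -0.2 -0. ] 27.5 9.262116104364395
```

View pics/l3.png

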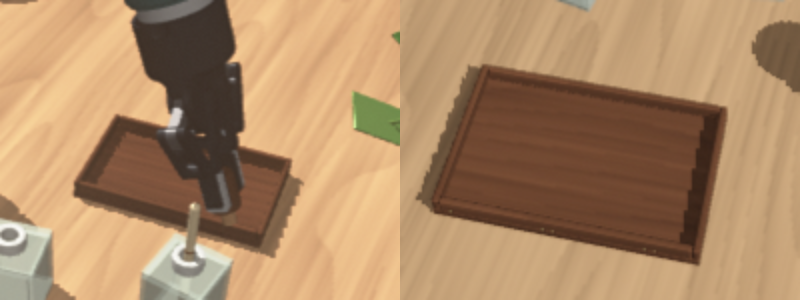

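```bash
python3 -c "
from h import *
s=sensors.read_state();print(s['qpos'].round(3))"
```

```text
[-0.548  0.673  0.124  2.008  1.002  0.233 -2.941]
```

{"method": "send_rows", "body": {"series": [[27.6, [0, 0.2, 0.5], [0, 1, 0]], [27.6, [0, 0.3, 0.5], [0, 1, 0]], [27.6, [0, 0.3, 0.5], [0, 1, 0]], [27.6, [0, 0, 0], [0, 0, 0]]]}}

```text
clock: 7.9
eef_pos: [617.1, 222.6, 218.3]
tool_rot: [3.033, -0.181, 0.068]
force: [0.2, 0.4, -0.9]
width: 27.6
gripper_force: 9.3
```

```bash
python3 -c "
from h import *
s=sensors.read_state();print(s['qpos'].round(3),s['eef_pos'].round(1),s['tool_rot'].round(3))"
```

```text
[-0.227  0.64  -0.405  1.664  0.571  0.848 -2.435] [617.1 222.6 218.3] [ 3.033 -0.181  0.068]
```

```bash
cat >> h.py <<'E'
from scipy.spatial.transform import Rotation as R
def turn(cur,yaw,tilt=0,az=None):
    "units of 5 deg of world rotvec from cur rpy to tool-down yaw, leaning inward by tilt deg"
    az=yaw if az is None else az
    t=R.from_rotvec(np.radians(tilt)*np.array([-np.sin(az),np.cos(az),0]))*R.from_euler("xyz",[np.pi,0,yaw])
    return np.degrees((t*R.from_euler("xyz",cur).inv()).as_rotvec())/5
E
python3 -c "
from h import *
s=sensors.read_state();c=s['tool_rot']
print(turn(c,.45,40).round(2),(np.array([490,275,100])-s['eef_pos'])/60)"
```

```text
[-1.38 10.09  3.76] [-2.11851581  0.87297124 -1.97173473]
```

{"method": "send_rows", "body": {"series": [[27.6, [-0.18, 0.07, 0], [-0.12, 0.84, 0.31]], [27.6, [-0.18, 0.07, 0], [-0.12, 0.84, 0.31]], [27.6, [-0.18, 0.07, 0], [-0.12, 0.84, 0.31]], [27.6, [-0.18, 0.07, 0], [-0.12, 0.84, 0.31]], [27.6, [-0.18, 0.07, 0], [-0.12, 0.84, 0.31]], [27.6, [-0.18, 0.07, 0], [-0.12, 0.84, 0.31]], [27.6, [-0.18, 0.07, 0], [-0.12, 0.84, 0.31]], [27.6, [-0.18, 0.07, 0], [-0.12, 0.84, 0.31]]]}}

```text
clock: 8.9
eef_pos: [527.2, 253.2, 213.6]
tool_rot: [3.048, 0.42, 0.295]
force: [0.6, 0.8, 0.2]
width: 27.6
gripper_force: 9.3
```

{"method": "send_rows", "body": {"series": [[27.6, [-0.18, 0.07, -0.4], [-0.12, 0.84, 0.31]], [27.6, [-0.17, 0.07, -0.5], [-0.12, 0.84, 0.31]], [27.6, [-0.17, 0.07, -0.5], [-0.12, 0.84, 0.31]], [27.6, [-0.17, 0.09, -0.5], [-0.12, 0.84, 0.33]], [27.6, [0, 0, 0], [0, 0, 0]], [27.6, [0, 0, 0], [0, 0, 0]]]}}

```text
clock: 9.65
eef_pos: [487.0, 272.0, 101.1]
tool_rot: [3.129, 0.704, 0.447]
force: [0.4, -0.5, 0.3]
width: 27.8
gripper_force: 9.3
```

```bash
python3 -c "
from h import *
d=look()
s=sensors.read_state();c=s['tool_rot']
print(s['qpos'].round(2),turn(c,.45,40).round(2))
im=np.hstack([cv2.resize(e['img'][y:y+150,x:x+200,::-1],(400,300)) for e,(x,y) in zip(d,((280,70),(180,330)))]);cv2.imwrite('pics/l4.png',im)"
```

```text
bottle [460.9 -65.2] [76. 76.] rect [460.1 -64.8] [63. 66.] 26
bottle [458.1  73.2] [69. 69.] rect [457.6  73.3] [63. 65.] 12
bottle [608.7 125.7] [66. 63.] rect [608.7 126.3] [64. 65.] 83
bottle [ 619.8 -120.7] [74. 75.] rect [ 619.2 -120.5] [63. 67.] 22
bottle [625.8   4.8] [63. 62.] rect [625.6   5.8] [64. 64.] 1
9.75 [487.6 272.3 102.2] [3.129 0.702 0.447] [ 0.9 -0.  -0.4] 27.84 9.263241291046143
[-0.28  1.12 -0.56  1.23  0.32  1.61 -1.97] [ 0.11  0.01 -0.06]
```

View pics/l4.png

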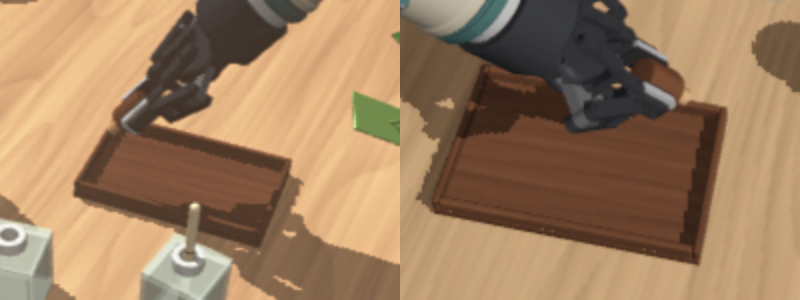

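{"method": "send_rows", "body": {"series": [[27.6, [0, 0, -0.3], [0, 0, 0]], [27.6, [0, 0, -0.3], [0, 0, 0]], [27.6, [0, 0, -0.2], [0, 0, 0]], [27.6, [0, 0, -0.1], [0, 0, 0]], [27.6, [0, 0, -0.06], [0, 0, 0]], [27.6, [0, 0, 0], [0, 0, 0]]]}}

```text
clock: 10.5
eef_pos: [486.6, 272.5, 42.5]
tool_rot: [3.131, 0.706, 0.449]
force: [0.2, 0.7, -0.6]
width: 27.6
gripper_force: 9.3
```

{"method": "send_rows", "body": {"series": [[27.6, [0, 0, -0.03], [0, 0, 0]], [27.6, [0, 0, 0], [0, 0, 0]]]}}

```text
clock: 10.75
eef_pos: [486.7, 272.4, 40.9]
tool_rot: [3.131, 0.706, 0.449]
force: [0.3, -0.4, -1.0]
width: 27.2
gripper_force: 9.3
```

{"method": "send_rows", "body": {"series": [[28.2, [0, 0, 0], [0, 0, 0]], [29, [0, 0, 0], [0, 0, 0]], [32, [0, 0, 0], [0, 0, 0]], [40, [0, 0, 0], [0, 0, 0]], [50, [0, 0, 0], [0, 0, 0]], [50, [0.15, 0.07, 0.2], [0, 0, 0]], [50, [0.3, 0.14, 0.4], [0, 0, 0]], [50, [0.3, 0.14, 0.5], [0, 0, 0]]]}}

```text
clock: 11.75
eef_pos: [532.4, 293.6, 107.9]
tool_rot: [3.131, 0.706, 0.449]
force: [0.9, -0.0, 0.6]
width: 50.0
gripper_force: 0.0
```

{"method": "send_rows", "body": {"series": [[50, [0.2, 0, 0.7], [0, -0.8, 0]], [50, [0.2, -0.1, 0.7], [0.1, -0.9, -0.3]], [50, [0.2, -0.1, 0.5], [0.1, -0.9, -0.4]], [50, [0.2, -0.3, 0.2], [0.1, -0.9, -0.4]], [50, [0.2, -0.7, 0], [0.1, -0.9, -0.4]], [50, [0.2, -0.8, 0], [0.1, -0.9, -0.4]], [50, [0.1, -0.8, 0], [0.1, -0.9, -0.4]], [50, [0, -0.7, 0], [0.1, -0.9, -0.4]]]}}

```text
clock: 12.75
eef_pos: [610.7, 81.2, 234.0]
tool_rot: [2.989, 0.095, 0.142]
force: [0.5, -0.7, 0.4]
width: 50.1
gripper_force: 0.0
```

```bash
python3 -c "
from h import *
d=look('x')
s=sensors.read_state();c=s['tool_rot']
print(s['qpos'].round(2),turn(c,.07,0).round(2),(np.array([625.5,5.0,220])-s['eef_pos'])/60)
im=np.hstack([cv2.resize(e['img'][y:y+150,x:x+200,::-1],(400,300)) for e,(x,y) in zip(d,((280,70),(180,330)))]);cv2.imwrite('pics/l5.png',im)"
```

```text
bottle [461.1 -65.2] [77. 76.] rect [460.1 -64.3] [63. 66.] 26
bottle [458.2  73. ] [69. 68.] rect [457.6  73.6] [63. 65.] 12
bottle [608.8 126. ] [66. 65.] rect [608.8 126.2] [64. 65.] 84
bottle [ 620.2 -121. ] [73. 74.] rect [ 619.1 -120.3] [63. 68.] 22
bottle [626.    4.8] [63. 62.] rect [625.8   5.1] [64. 64.] 1
12.85 [609.3  75.8 234.6] [2.983 0.098 0.136] [0.5 0.3 0.5] 49.96 0.0
[ 0.03  0.68 -0.48  1.54  0.47  1.17 -2.03] [ 1.92 -0.93 -0.84] [ 0.27000269 -1.18035708 -0.24279287]
```

View pics/l5.png

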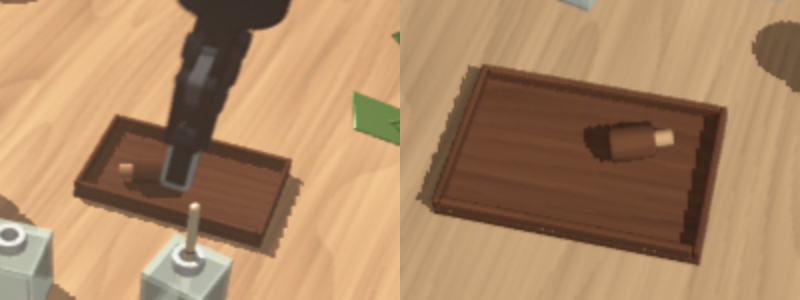

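{"method": "send_rows", "body": {"series": [[50, [0.09, -0.4, 0], [0.64, -0.31, -0.28]], [50, [0.09, -0.4, -0.1], [0.64, -0.31, -0.28]], [50, [0.09, -0.38, -0.14], [0.64, -0.31, -0.28]], [50, [0, 0, 0], [0, 0, 0]], [50, [0, 0, 0], [0, 0, 0]]]}}

```text
clock: 13.48
eef_pos: [626.3, 14.0, 219.1]
tool_rot: [-3.135, -0.001, 0.08]
force: [0.4, 0.4, 0.0]
width: 50.0
gripper_force: 0.0
```

```bash
python3 -c "
from h import *
d=look()
s=sensors.read_state();c=s['tool_rot']
print(turn(c,.07,0).round(2),(np.array([625.5,5.0,110])-s['eef_pos'])/60)
P=np.vstack([cloud(e)[(cloud(e)[...,2]>98)&(cloud(e)[...,2]<124)&(e['depth']>0)] for e in d]);P=P[(abs(P[:,0]-625)<25)&(abs(P[:,1]-5)<25)];print(P.min(0),P.max(0),len(P))"
```

```text
bottle [460.9 -65. ] [77. 77.] rect [459.7 -65.2] [64. 66.] 26
bottle [458.   73.1] [69. 69.] rect [457.5  73.4] [63. 65.] 12
bottle [608.7 126.1] [66. 65.] rect [608.8 126. ] [65. 64.] 84
bottle [ 620.2 -120.9] [73. 75.] rect [ 619.  -119.7] [62. 68.] 22
bottle [626.    4.9] [63. 62.] rect [625.6   5. ] [64. 64.] 2
13.57 [626.2  14.9 219.1] [-3.135e+00 -1.000e-03  8.200e-02] [0.1 0.4 0.2] 50.04 0.0
[-0.08  0.01 -0.13] [-0.01139668 -0.16526134 -1.81800912]
[610.39916699  -9.89654844  98.04320461] [640.93170502  19.87531436 123.97909074] 589
```

{"method": "send_rows", "body": {"series": [[50, [-0.01, -0.16, -0.2], [-0.08, 0, -0.1]], [50, [0, 0, -0.6], [0, 0, 0]], [50, [0, 0, -0.6], [0, 0, 0]], [50, [0, 0, -0.3], [0, 0, 0]], [50, [0, 0, -0.12], [0, 0, 0]], [34, [0, 0, 0], [0, 0, 0]], [31, [0, 0, 0], [0, 0, 0]], [29.5, [0, 0, 0], [0, 0, 0]]]}}

```text
clock: 14.58
eef_pos: [625.8, 3.0, 110.1]
tool_rot: [3.14, -0.002, 0.07]
force: [0.5, -0.4, 0.8]
width: 29.3
gripper_force: 0.0
```

{"method": "send_rows", "body": {"series": [[29, [0, 0, 0], [0, 0, 0]], [28.6, [0, 0, 0], [0, 0, 0]], [28.3, [0, 0, 0], [0, 0, 0]], [28, [0, 0, 0], [0, 0, 0]], [27.8, [0, 0, 0], [0, 0, 0]], [27.6, [0, 0, 0], [0, 0, 0]], [27.6, [0, 0, 0], [0, 0, 0]]]}}

```text
clock: 15.45
eef_pos: [625.2, 3.0, 109.2]
tool_rot: [3.14, -0.0, 0.07]
force: [-0.0, 0.8, 0.9]
width: 27.9
gripper_force: 6.6
```

```bash
python3 -c "
from h import *
print(turn([3.14,0,.07],.45,40).round(2),(np.array([517,316.5,100])-[625.2,3,219])/60)"
```

```text
[-2.05  7.78  4.17] [-1.80333333  5.225      -1.98333333]
```

{"method": "send_rows", "body": {"series": [[27.6, [0, 0, 0.1], [0, 0, 0]], [27.6, [0, 0, 0.2], [0, 0, 0]], [27.6, [0, 0, 0.3], [0, 0, 0]], [27.6, [0, 0, 0.3], [0, 0, 0]], [27.6, [0, 0, 0.3], [0, 0, 0]], [27.6, [0, 0, 0.3], [0, 0, 0]], [27.6, [0, 0, 0.3], [0, 0, 0]], [27.6, [0, 0, 0.1], [0, 0, 0]]]}}

```text
clock: 16.45
eef_pos: [625.9, 3.1, 224.8]
tool_rot: [3.14, -0.002, 0.07]
force: [0.4, -0.4, -1.1]
width: 27.6
gripper_force: 6.6
```

{"method": "send_rows", "body": {"series": [[27.6, [-0.2, 0.58, 0], [-0.17, 0.65, 0.35]], [27.6, [-0.2, 0.58, 0], [-0.17, 0.65, 0.35]], [27.6, [-0.2, 0.58, 0], [-0.17, 0.65, 0.35]], [27.6, [-0.2, 0.58, 0], [-0.17, 0.65, 0.35]], [27.6, [-0.2, 0.58, 0], [-0.17, 0.65, 0.35]], [27.6, [-0.2, 0.58, 0], [-0.17, 0.65, 0.35]], [27.6, [-0.2, 0.58, 0], [-0.17, 0.65, 0.35]], [27.6, [-0.2, 0.58, 0], [-0.17, 0.65, 0.35]]]}}

```text
clock: 17.45
eef_pos: [528.8, 282.2, 222.8]
tool_rot: [3.109, 0.469, 0.312]
force: [0.2, 0.5, -0.6]
width: 27.9
gripper_force: 6.6
```

{"method": "send_rows", "body": {"series": [[27.6, [-0.2, 0.58, 0], [-0.17, 0.65, 0.35]], [27.6, [0, 0, -0.5], [-0.17, 0.65, 0.35]], [27.6, [0, 0, -0.5], [-0.17, 0.65, 0.35]], [27.6, [0, 0, -0.5], [-0.17, 0.65, 0.32]], [27.6, [0, 0, -0.5], [0, 0, 0]], [27.6, [0, 0, 0], [0, 0, 0]], [27.6, [0, 0, 0], [0, 0, 0]]]}}

```text
clock: 18.32
eef_pos: [517.4, 316.5, 104.2]
tool_rot: [-3.138, 0.699, 0.452]
force: [-0.4, 0.1, -0.1]
width: 27.6
gripper_force: 6.6
```

```bash
python3 -c "
from h import *
d=look()
im=np.hstack([cv2.resize(e['img'][y:y+150,x:x+200,::-1],(400,300)) for e,(x,y) in zip(d,((280,70),(180,330)))]);cv2.imwrite('pics/l6.png',im)"
```

```text
bottle [460.9 -65.2] [76. 76.] rect [460.1 -65. ] [63. 66.] 26
bottle [458.1  72.9] [69. 68.] rect [457.5  73.5] [63. 65.] 12
bottle [608.7 126. ] [66. 65.] rect [608.6 126.2] [64. 64.] 84
bottle [ 620.1 -121.2] [73. 74.] rect [ 618.8 -119.4] [62. 66.] 22
bottle [625.9   4.9] [63. 62.] rect [625.7   4.8] [64. 65.] 1
18.43 [517.9 316.6 104.9] [-3.138  0.697  0.451] [ 0.3  0.1 -0.7] 27.99 6.607041209936142
```

View pics/l6.png

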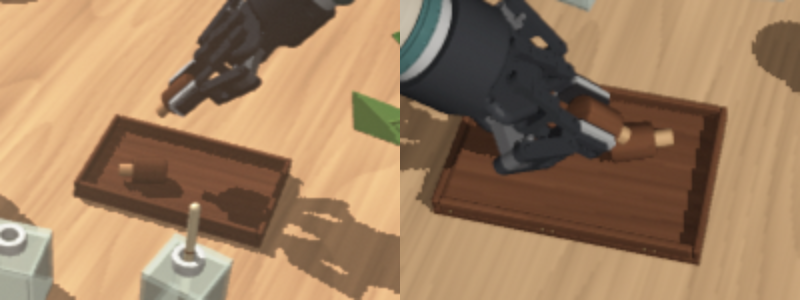

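{"method": "send_rows", "body": {"series": [[27.6, [0, 0, -0.3], [0, 0, 0]], [27.6, [0, 0, -0.3], [0, 0, 0]], [27.6, [0, 0, -0.2], [0, 0, 0]], [27.6, [0, 0, -0.15], [0, 0, 0]], [27.6, [0, 0, -0.08], [0, 0, 0]], [27.6, [0, 0, 0], [0, 0, 0]], [27.6, [0, 0, -0.03], [0, 0, 0]], [27.6, [0, 0, 0], [0, 0, 0]]]}}

```text
clock: 19.42
eef_pos: [517.3, 316.6, 40.2]
tool_rot: [-3.137, 0.699, 0.452]
force: [-0.2, 0.9, 1.9]
width: 28.1
gripper_force: 8.3
```

{"method": "send_rows", "body": {"series": [[28.2, [0, 0, 0], [0, 0, 0]], [29, [0, 0, 0], [0, 0, 0]], [32, [0, 0, 0], [0, 0, 0]], [38, [0, 0, 0], [0, 0, 0]], [38, [0, 0, 0], [0, 0, 0]], [38, [0.15, 0.07, 0.2], [0, 0, 0]], [38, [0.3, 0.14, 0.4], [0, 0, 0]], [38, [0.2, 0.14, 0.6], [0, 0, 0]]]}}

```text
clock: 20.42
eef_pos: [556.7, 335.9, 110.4]
tool_rot: [-3.141, 0.701, 0.449]
force: [0.7, -0.3, 0.1]
width: 37.9
gripper_force: 0.0
```

{"method": "send_rows", "body": {"series": [[38, [0, 0, 0.7], [0.17, -0.65, -0.35]], [38, [0, -0.1, 0.7], [0.17, -0.65, -0.35]], [38, [0, -0.3, 0.7], [0.17, -0.65, -0.35]], [38, [0, -0.6, 0.3], [0.17, -0.65, -0.35]], [38, [0, -0.7, 0], [0.17, -0.65, -0.35]], [38, [0, -0.7, 0], [0.17, -0.65, -0.35]], [38, [0, -0.7, 0], [0.17, -0.65, -0.35]], [38, [0, -0.7, 0], [0.17, -0.65, -0.35]]]}}

```text
clock: 21.42
eef_pos: [556.3, 106.7, 255.1]
tool_rot: [3.11, 0.23, 0.185]
force: [0.3, -0.0, -0.1]
width: 38.1
gripper_force: 0.0
```

{"method": "send_rows", "body": {"series": [[30, [0, -0.7, 0], [0.17, -0.65, -0.35]], [30, [0, -0.8, 0], [0.17, -0.65, -0.35]], [30, [0, -0.8, 0], [0.17, -0.65, -0.35]], [30, [0, -0.8, 0], [0.17, -0.65, -0.32]], [30, [0, -0.8, 0], [0, 0, 0]], [30, [0, -0.8, 0], [0, 0, 0]], [30, [0, -0.5, 0], [0, 0, 0]], [30, [0, 0, 0], [0, 0, 0]]]}}

```text
clock: 22.42
eef_pos: [555.1, -207.0, 254.6]
tool_rot: [3.14, 0.001, 0.065]
force: [-0.0, 0.7, -0.2]
width: 30.0
gripper_force: 0.0
```

```bash
python3 -c "
from h import *
d=look()
s=sensors.read_state();c=s['tool_rot']
print(s['qpos'].round(2),turn(c,.07,0).round(2),(np.array([584,-279.3,220])-s['eef_pos'])/60)
im=np.hstack([cv2.resize(e['img'][y:y+150,x:x+200,::-1],(400,300)) for e,(x,y) in zip(d,((280,70),(180,330)))]);cv2.imwrite('pics/l7.png',im)"
```

```text
bottle [461. -65.] [77. 77.] rect [460.1 -64.6] [63. 66.] 26
bottle [458.   73.1] [69. 69.] rect [457.5  73.5] [63. 65.] 12
bottle [608.7 126.2] [66. 65.] rect [608.4 126.2] [64. 65.] 83
bottle [ 620.2 -120.9] [73. 74.] rect [ 618.7 -119.4] [63. 66.] 22
bottle [625.9   4.7] [63. 62.] rect [625.8   4.4] [64. 66.] 1
22.52 [ 555.9 -202.4  255.2] [-3.141  0.     0.071] [-0.   0.   0.5] 29.57 0.0
[ 0.65  0.59 -0.55  1.67  0.35  0.99 -1.53] [-0.01 -0.01 -0.01] [ 0.46819813 -1.28123185 -0.5859001 ]
```

View pics/l7.png

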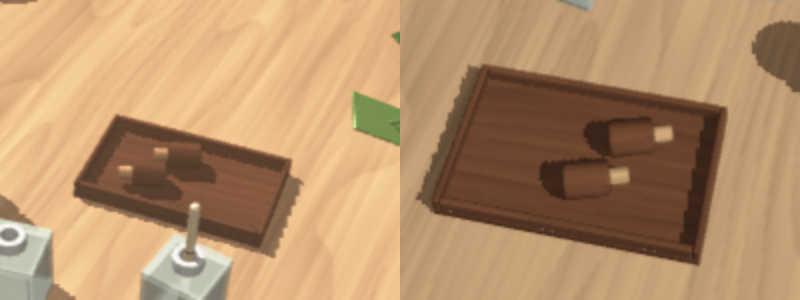

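{"method": "send_rows", "body": {"series": [[30, [0.24, -0.64, 0], [0, 0, 0]], [30, [0.24, -0.64, 0], [0, 0, 0]], [30, [0, 0, -0.5], [0, 0, 0]], [30, [0, 0, -0.4], [0, 0, 0]], [30, [0, 0, 0], [0, 0, 0]], [30, [0, 0, 0], [0, 0, 0]]]}}

```text
clock: 23.28
eef_pos: [586.0, -278.5, 202.6]
tool_rot: [-3.142, -0.001, 0.072]
force: [-0.5, 0.1, 0.8]
width: 29.9
gripper_force: 0.0
```

```bash
python3 -c "
from h import *
e=np.mean([(get_image('scene'),sensors.read_state()['eef_pos'])[1] for _ in range(3)],0)
print(e,(np.array([584,-279.4,129])-e)/60)"
```

```text
[ 585.95950438 -279.16872526  202.93349215] [-0.03265841 -0.00385458 -1.23222487]
```

{"method": "send_rows", "body": {"series": [[30, [-0.03, 0, -0.3], [0, 0, 0]], [30, [0, 0, -0.4], [0, 0, 0]], [30, [0, 0, -0.35], [0, 0, 0]], [30, [0, 0, -0.18], [0, 0, 0]], [20, [0, 0, 0], [0, 0, 0]], [14, [0, 0, 0], [0, 0, 0]], [11.5, [0, 0, 0], [0, 0, 0]], [10.5, [0, 0, 0], [0, 0, 0]]]}}

```text
clock: 24.42
eef_pos: [583.5, -279.8, 128.4]
tool_rot: [3.141, -0.001, 0.071]
force: [-0.5, -0.2, 0.1]
width: 10.3
gripper_force: 0.0
```

{"method": "send_rows", "body": {"series": [[10, [0, 0, 0], [0, 0, 0]], [9.6, [0, 0, 0], [0, 0, 0]], [9.3, [0, 0, 0], [0, 0, 0]], [9, [0, 0, 0], [0, 0, 0]], [8.8, [0, 0, 0], [0, 0, 0]], [8.8, [0, 0, 0], [0, 0, 0]]]}}

```text
clock: 25.18
eef_pos: [583.2, -279.7, 127.8]
tool_rot: [-3.141, 0.0, 0.071]
force: [0.5, -0.3, -0.1]
width: 8.8
gripper_force: 2.8
```

{"method": "send_rows", "body": {"series": [[8.6, [0, 0, 0], [0, 0, 0]], [8.6, [0, 0, 0], [0, 0, 0]]]}}

```text
clock: 25.42
eef_pos: [583.2, -279.7, 127.8]
tool_rot: [-3.141, -0.0, 0.071]
force: [0.8, 0.1, 0.1]
width: 8.7
gripper_force: 6.1
```

{"method": "send_rows", "body": {"series": [[8.5, [0, 0, 0], [0, 0, 0]], [8.5, [0, 0, 0.1], [0, 0, 0]], [8.5, [0, 0, 0.3], [0, 0, 0]], [8.5, [0, 0, 0.4], [0, 0, 0]], [8.5, [0, 0, 0.4], [0, 0, 0]], [8.5, [0, 0, 0.4], [0, 0, 0]], [8.5, [0, 0, 0.3], [0, 0, 0]], [8.5, [0, 0, 0.1], [0, 0, 0]]]}}

```text
clock: 26.42
eef_pos: [583.8, -279.7, 249.6]
tool_rot: [3.141, -0.002, 0.071]
force: [0.1, -1.1, -0.7]
width: 8.8
gripper_force: 7.8
```

{"method": "send_rows", "body": {"series": [[8.5, [0.05, 0.2, 0], [0, 0, 0]], [8.5, [0.09, 0.4, 0], [0, 0, 0]], [8.5, [0.11, 0.5, 0], [0, 0, 0]], [8.5, [0.11, 0.5, 0], [0, 0, 0]], [8.5, [0.11, 0.5, 0], [0, 0, 0]], [8.5, [0.09, 0.4, 0], [0, 0, 0]], [8.5, [0.05, 0.15, 0], [0, 0, 0]], [8.5, [0, 0, 0], [0, 0, 0]]]}}

```text
clock: 27.42
eef_pos: [619.6, -120.0, 247.1]
tool_rot: [-3.141, 0.001, 0.072]
force: [-0.6, -0.4, -0.2]
width: 8.6
gripper_force: 7.8
```

```bash
cat >> h.py <<'E'
def reed(ds,bottle):
    "reed in hand (points below fingertips) vs neck, per camera"
    e=sensors.read_state()["eef_pos"]
    for d in ds:
        C=cloud(d);ok=d["depth"]>0;z=C[...,2]
        h=np.hypot(C[...,0]-e[0],C[...,1]-e[1])
        out=[]
        for lo in range(int(e[2])-125,int(e[2])-25,25):
            p=C[ok&(h<15)&(z>lo)&(z<lo+25)]; out.append((len(p),p.mean(0).round(1).tolist() if len(p) else None))
        b=C[ok&(np.hypot(C[...,0]-bottle[0],C[...,1]-bottle[1])<25)&(z>82)&(z<88)]
        a=np.percentile(b[:,:2],[2,98],axis=0) if len(b) else np.zeros((2,2));print(out,"neck",a.mean(0).round(1),(a[1]-a[0]).round(1))
E
python3 -c "
from h import *
d=look()
reed(d,[620,-121])
im=np.hstack([cv2.resize(e['img'][y:y+150,x:x+200,::-1],(400,300)) for e,(x,y) in zip(d,((220,180),(220,120)))]);cv2.imwrite('pics/l8.png',im)"
```

```text
bottle [461.  -65.3] [77. 76.] rect [460.2 -64.7] [63. 65.] 26
bottle [455.   72.9] [64. 69.] rect [456.1  73.2] [60. 66.] 12
bottle [608.8 126. ] [66. 65.] rect [608.5 126. ] [64. 65.] 83
bottle [ 620. -121.] [74. 74.] rect [ 619.1 -120.1] [62. 65.] 22
bottle [625.9   5. ] [63. 62.] rect [625.6   5. ] [64. 65.] 1
27.52 [ 619.4 -122.   247.3] [3.141e+00 1.000e-03 6.900e-02] [-0.4  0.3  0.8] 8.83 7.819350957870483
[(38, [622.3, -121.5, 139.5]), (72, [622.4, -121.6, 158.9]), (77, [621.8, -121.9, 184.2]), (72, [621.9, -122.2, 207.7])] neck [ 621.  -121.3] [27.1 26.8]
[(31, [617.4, -118.5, 139.2]), (55, [616.9, -118.3, 159.9]), (52, [616.6, -118.0, 184.8]), (59, [616.7, -117.6, 209.6])] neck [ 617.8 -120.2] [25.9 29. ]
```

View pics/l8.png

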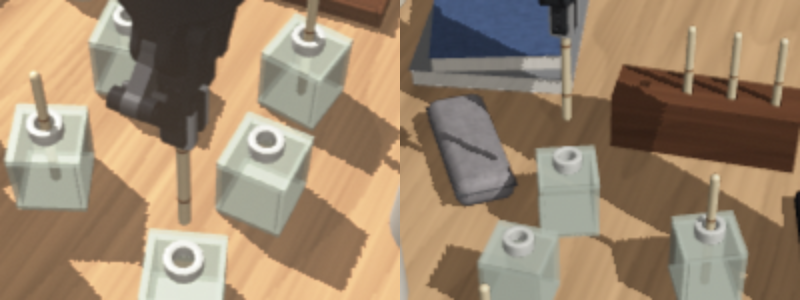

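{"method": "send_rows", "body": {"series": [[8.5, [0, 0, -0.15], [0, 0, 0]], [8.5, [0, 0, -0.3], [0, 0, 0]], [8.5, [0, 0, -0.3], [0, 0, 0]], [8.5, [0, 0, -0.3], [0, 0, 0]], [8.5, [0, 0, -0.3], [0, 0, 0]], [8.5, [0, 0, -0.3], [0, 0, 0]], [8.5, [0, 0, -0.2], [0, 0, 0]], [8.5, [0, 0, -0.1], [0, 0, 0]]]}}

```text
clock: 28.52
eef_pos: [619.6, -120.6, 129.8]
tool_rot: [-3.141, 0.001, 0.071]
force: [-0.4, 0.2, -0.6]
width: 8.3
gripper_force: 7.8
```

{"method": "send_rows", "body": {"series": [[8.5, [0, 0, -0.04], [0, 0, 0]], [8.5, [0, 0, 0], [0, 0, 0]]]}}

```text
clock: 28.78
eef_pos: [620.1, -120.7, 128.7]
tool_rot: [-3.142, -0.001, 0.071]
force: [0.1, -0.6, -0.5]
width: 8.6
gripper_force: 7.8
```

{"method": "send_rows", "body": {"series": [[8.5, [0, 0, -0.03], [0, 0, 0]], [8.5, [0, 0, 0], [0, 0, 0]]]}}

```text
clock: 29.02
eef_pos: [619.9, -120.7, 126.8]
tool_rot: [-3.141, -0.0, 0.07]
force: [0.2, -0.9, -0.8]
width: 8.8
gripper_force: 7.8
```

{"method": "send_rows", "body": {"series": [[8.5, [0, 0, -0.02], [0, 0, 0]], [8.5, [0, 0, 0], [0, 0, 0]]]}}

```text
clock: 29.28
eef_pos: [619.7, -120.7, 125.3]
tool_rot: [-3.141, 0.0, 0.071]
force: [-0.4, 0.0, -0.5]
width: 8.4
gripper_force: 7.8
```

{"method": "send_rows", "body": {"series": [[8.5, [0, 0, -0.02], [0, 0, 0]], [8.5, [0, 0, 0], [0, 0, 0]]]}}

```text
clock: 29.52
eef_pos: [619.7, -120.6, 124.0]
tool_rot: [-3.141, 0.0, 0.071]
force: [1.1, -0.3, -0.0]
width: 8.6
gripper_force: 7.8
```

{"method": "send_rows", "body": {"series": [[8.5, [0, 0, -0.02], [0, 0, 0]], [8.5, [0, 0, 0], [0, 0, 0]]]}}

```text
clock: 29.78
eef_pos: [619.8, -120.7, 122.8]
tool_rot: [-3.141, 0.0, 0.071]
force: [0.3, 0.3, -0.4]
width: 8.6
gripper_force: 7.8
```

{"method": "send_rows", "body": {"series": [[8.5, [0, 0, -0.02], [0, 0, 0]], [8.5, [0, 0, 0], [0, 0, 0]]]}}

```text
clock: 30.02
eef_pos: [620.2, -120.6, 122.4]
tool_rot: [3.142, -0.001, 0.071]
force: [-0.4, 0.4, 5.0]
width: 8.5
gripper_force: 8.2
```

```bash
python3 -c "
from h import *
d=look()
reed(d,[620,-121])
for e in d:
    C=cloud(e);m=(e['depth']>0)&(np.hypot(C[...,0]-620,C[...,1]+120)<9)&(C[...,2]>125)&(C[...,2]<160);print(np.percentile(C[m][:,2],[50,90,99]))"
```

```text
bottle [461. -65.] [77. 76.] rect [460.  -64.5] [63. 66.] 26
bottle [455.1  72.9] [64. 69.] rect [456.2  73. ] [60. 64.] 12
bottle [608.9 126.2] [66. 65.] rect [608.7 126.4] [64. 65.] 84
bottle [ 620.2 -121. ] [73. 75.] rect [ 618.7 -119.4] [63. 66.] 22
bottle [625.9   5.1] [63. 62.] rect [625.8   5.1] [64. 64.] 1
30.12 [ 620.2 -120.6  122.3] [ 3.142e+00 -1.000e-03  7.100e-02] [ 0.1 -0.1  6.4] 8.52 8.221088200807571
[(0, None), (0, None), (14, [621.5, -125.9, 69.7]), (219, [624.0, -126.4, 82.0])] neck [ 622.1 -122.2] [25. 25.]
[(0, None), (0, None), (10, [621.7, -110.2, 70.6]), (129, [619.2, -116.3, 83.4])] neck [ 618.  -118.1] [27.4 26.4]Traceback (most recent call last):
  File "<string>", line 6, in <module>
    C=cloud(e);m=(e['depth']>0)&(np.hypot(C[...,0]-620,C[...,1]+120)<9)&(C[...,2]>125)&(C[...,2]<160);print(np.percentile(C[m][:,2],[50,90,99]))
                                                                                                            ~~~~~~~~~~~~~^^^^^^^^^^^^^^^^^^^^^^
    return _quantile_unchecked(
        a, q, axis, out, overwrite_input, method, keepdims, weights)
    return _ureduce(a,
                    func=_quantile_ureduce_func,
    ...<5 lines>...
                    overwrite_input=overwrite_input,
                    method=method)
    r = func(a, **kwargs)
    result = _quantile(arr,
                       quantiles=q,
    ...<2 lines>...
                       out=out,
                       weights=wgt)
    slices_having_nans = np.isnan(arr[-1, ...])
                                  ~~~^^^^^^^^^
IndexError: index -1 is out of bounds for axis 0 with size 0
```

{"method": "send_rows", "body": {"series": [[8.5, [0, 0, 0.01], [0, 0, 0]], [9, [0, 0, 0], [0, 0, 0]], [9.5, [0, 0, 0], [0, 0, 0]], [12, [0, 0, 0], [0, 0, 0]], [18, [0, 0, 0], [0, 0, 0]], [24, [0, 0, 0], [0, 0, 0]], [30, [0, 0, 0.2], [0, 0, 0]], [30, [0, 0, 0.4], [0, 0, 0]]]}}

```text
clock: 31.12
eef_pos: [619.2, -120.6, 158.5]
tool_rot: [-3.141, 0.002, 0.071]
force: [0.6, 0.1, 0.3]
width: 30.1
gripper_force: 0.0
```

{"method": "send_rows", "body": {"series": [[30, [0, 0, 0.5], [0, 0, 0]], [30, [0, -0.2, 0.3], [0, 0, 0]], [30, [-0.3, -0.6, 0], [0, 0, 0]], [30, [-0.4, -0.7, 0], [0, 0, 0]], [30, [-0.4, -0.7, 0], [0, 0, 0]], [30, [-0.3, -0.5, 0], [0, 0, 0]], [30, [0, 0, 0], [0, 0, 0]], [30, [0, 0, 0], [0, 0, 0]]]}}

```text
clock: 32.12
eef_pos: [536.5, -281.9, 207.1]
tool_rot: [-3.141, -0.002, 0.071]
force: [-0.5, 0.6, 0.4]
width: 30.0
gripper_force: 0.0
```

```bash
python3 -c "
from h import *
d=look()
e=np.mean([(get_image('scene'),sensors.read_state()['eef_pos'])[1] for _ in range(3)],0)
print(e,(np.array([536.3,-282.8,128])-e)/60)
im=np.hstack([cv2.resize(e['img'][y:y+150,x:x+200,::-1],(400,300)) for e,(x,y) in zip(d,((220,220),(220,120)))]);cv2.imwrite('pics/l9.png',im)"
```

```text
bottle [460.8 -65.2] [76. 77.] rect [460.1 -65.1] [63. 66.] 26
bottle [457.9  73.1] [69. 69.] rect [457.9  73.8] [64. 65.] 13
bottle [608.9 126.2] [66. 65.] rect [608.6 126.1] [63. 65.] 84
bottle [ 620.1 -121.1] [73. 74.] rect [ 619.1 -119.7] [62. 65.] 22
bottle [625.9   4.6] [63. 62.] rect [625.7   5.1] [64. 64.] 2
32.23 [ 536.8 -281.1  206.9] [-3.141e+00 -1.000e-03  7.300e-02] [0.3 0.2 0.1] 30.01 0.0
[ 536.60348258 -281.27556275  206.59520454] [-0.00505804 -0.02540729 -1.30992008]
```

View pics/l9.png

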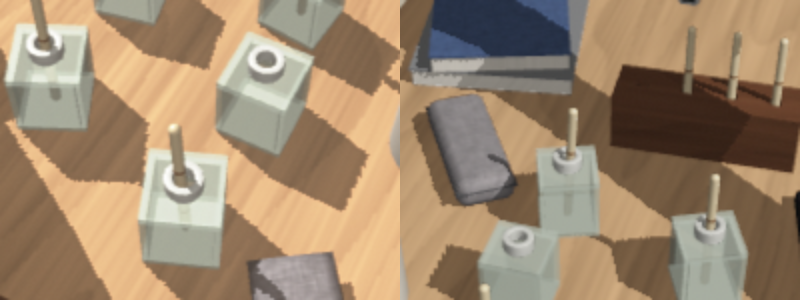

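Reed 1 stands in its bottle, and the arm is above hole 3.

{"method": "send_rows", "body": {"series": [[30, [0, -0.03, -0.3], [0, 0, 0]], [30, [0, 0, -0.4], [0, 0, 0]], [30, [0, 0, -0.4], [0, 0, 0]], [30, [0, 0, -0.2], [0, 0, 0]], [20, [0, 0, 0], [0, 0, 0]], [14, [0, 0, 0], [0, 0, 0]], [11.5, [0, 0, 0], [0, 0, 0]], [10.5, [0, 0, 0], [0, 0, 0]]]}}

```text
clock: 33.38
eef_pos: [536.1, -284.6, 129.0]
tool_rot: [3.141, -0.001, 0.07]
force: [0.5, -0.3, -0.1]
width: 10.7
gripper_force: 0.0
```

{"method": "send_rows", "body": {"series": [[10, [0, 0, 0], [0, 0, 0]], [9.6, [0, 0, 0], [0, 0, 0]], [9.3, [0, 0, 0], [0, 0, 0]], [9, [0, 0, 0], [0, 0, 0]], [8.8, [0, 0, 0], [0, 0, 0]], [8.6, [0, 0, 0], [0, 0, 0]], [8.5, [0, 0, 0], [0, 0, 0]]]}}

```text
clock: 34.25
eef_pos: [535.8, -284.5, 128.3]
tool_rot: [-3.141, 0.0, 0.071]
force: [0.1, -0.4, 0.3]
width: 8.9
gripper_force: 7.8
```

{"method": "send_rows", "body": {"series": [[8.5, [0, 0, 0], [0, 0, 0]], [8.5, [0, 0, 0.1], [0, 0, 0]], [8.5, [0, 0, 0.3], [0, 0, 0]], [8.5, [0, 0, 0.4], [0, 0, 0]], [8.5, [0, 0, 0.4], [0, 0, 0]], [8.5, [0, 0, 0.4], [0, 0, 0]], [8.5, [0, 0, 0.5], [0, 0, 0]], [8.5, [0, 0, 0.4], [0, 0, 0]]]}}

```text
clock: 35.25
eef_pos: [536.2, -284.4, 281.1]
tool_rot: [3.141, -0.002, 0.071]
force: [1.1, -0.5, -1.0]
width: 8.8
gripper_force: 7.7
```

{"method": "send_rows", "body": {"series": [[8.5, [0.08, 0.27, 0], [0, 0, 0]], [8.5, [0.2, 0.65, 0], [0, 0, 0]], [8.5, [0.25, 0.8, 0], [0, 0, 0]], [8.5, [0.25, 0.8, 0], [0, 0, 0]], [8.5, [0.25, 0.8, 0], [0, 0, 0]], [8.5, [0.22, 0.7, 0], [0, 0, 0]], [8.5, [0.15, 0.5, 0], [0, 0, 0]], [8.5, [0.09, 0.3, -0.1], [0, 0, 0]]]}}

```text
clock: 36.25
eef_pos: [625.1, 8.2, 272.2]
tool_rot: [-3.14, -0.0, 0.074]
force: [-0.9, 0.2, -0.4]
width: 8.2
gripper_force: 7.7
```

{"method": "send_rows", "body": {"series": [[8.5, [0, 0, -0.25], [0, 0, 0]], [8.5, [0, 0, -0.2], [0, 0, 0]], [8.5, [0, 0, 0], [0, 0, 0]], [8.5, [0, 0, 0], [0, 0, 0]]]}}

```text
clock: 36.75
eef_pos: [625.3, 3.6, 245.3]
tool_rot: [-3.142, -0.0, 0.069]
force: [0.9, 0.7, -0.2]
width: 8.6
gripper_force: 7.7
```

```bash
python3 -c "
from h import *
d=look()
reed(d,[625.8,5])"
```

```text
bottle [461. -65.] [76. 76.] rect [460.  -64.5] [63. 65.] 26
bottle [458.2  73.3] [69. 68.] rect [457.8  73.3] [63. 66.] 12
bottle [608.8 126.1] [66. 65.] rect [608.5 126.1] [64. 65.] 84
bottle [626.    4.8] [63. 62.] rect [625.6   5.3] [64. 65.] 2
bottle [ 637.8 -132.4] [73. 73.] rect [ 637.  -131.1] [62. 66.] 21
36.85 [625.5   4.2 245.8] [-3.141e+00 -1.000e-03  7.000e-02] [-0.7  0.2 -0.3] 8.64 7.7408574521541595
[(38, [627.1, 1.5, 137.5]), (66, [627.5, 1.5, 157.6]), (73, [627.1, 1.7, 182.1]), (83, [627.3, 1.5, 207.3])] neck [627.4   3.8] [27.  27.4]
[(32, [622.8, 7.4, 137.6]), (56, [623.0, 7.3, 157.6]), (58, [622.6, 7.2, 183.7]), (59, [622.9, 7.5, 207.8])] neck [624.1   4.6] [26.3 27.3]
```

{"method": "send_rows", "body": {"series": [[8.5, [0.01, 0, -0.15], [0, 0, 0]], [8.5, [0, 0, -0.3], [0, 0, 0]], [8.5, [0, 0, -0.3], [0, 0, 0]], [8.5, [0, 0, -0.3], [0, 0, 0]], [8.5, [0, 0, -0.3], [0, 0, 0]], [8.5, [0, 0, -0.3], [0, 0, 0]], [8.5, [0, 0, -0.2], [0, 0, 0]], [8.5, [0, 0, -0.1], [0, 0, 0]]]}}

```text
clock: 37.85
eef_pos: [625.6, 4.8, 127.4]
tool_rot: [-3.141, 0.001, 0.071]
force: [-0.2, 0.0, 0.3]
width: 8.6
gripper_force: 7.7
```

{"method": "send_rows", "body": {"series": [[8.5, [0, 0, -0.03], [0, 0, 0]], [8.5, [0, 0, 0], [0, 0, 0]]]}}

```text
clock: 38.1
eef_pos: [626.1, 4.8, 126.9]
tool_rot: [-3.141, -0.001, 0.071]
force: [-1.1, -0.2, -1.0]
width: 8.5
gripper_force: 7.7
```

{"method": "send_rows", "body": {"series": [[8.5, [0, 0, -0.02], [0, 0, 0]], [8.5, [0, 0, 0], [0, 0, 0]]]}}

```text
clock: 38.35
eef_pos: [625.9, 4.7, 125.6]
tool_rot: [-3.141, -0.0, 0.071]
force: [-0.6, -0.3, 0.6]
width: 8.7
gripper_force: 7.7
```

{"method": "send_rows", "body": {"series": [[8.5, [0, 0, -0.02], [0, 0, 0]], [8.5, [0, 0, 0], [0, 0, 0]]]}}

```text
clock: 38.6
eef_pos: [625.7, 4.7, 124.1]
tool_rot: [-3.141, 0.0, 0.071]
force: [0.1, 0.3, -0.8]
width: 9.0
gripper_force: 7.7
```

{"method": "send_rows", "body": {"series": [[8.5, [0, 0, -0.02], [0, 0, 0]], [8.5, [0, 0, 0], [0, 0, 0]]]}}

```text
clock: 38.85
eef_pos: [626.0, 4.7, 123.1]
tool_rot: [-3.141, -0.0, 0.071]
force: [0.1, 0.1, 2.0]
width: 8.7
gripper_force: 7.9
```

{"method": "send_rows", "body": {"series": [[9, [0, 0, 0], [0, 0, 0]], [9.5, [0, 0, 0], [0, 0, 0]], [12, [0, 0, 0], [0, 0, 0]], [18, [0, 0, 0], [0, 0, 0]], [24, [0, 0, 0], [0, 0, 0]], [30, [0, 0, 0.2], [0, 0, 0]], [30, [0, 0, 0.5], [0, 0, 0]], [30, [0, 0, 0.6], [0, 0, 0]]]}}

```text
clock: 39.85
eef_pos: [625.5, 4.7, 202.1]
tool_rot: [-3.141, 0.001, 0.071]
force: [0.7, -0.1, 0.2]
width: 30.2
gripper_force: 0.0
```

{"method": "send_rows", "body": {"series": [[30, [-0.2, -0.4, 0.1], [0, 0, 0]], [30, [-0.4, -0.8, 0], [0, 0, 0]], [30, [-0.4, -0.85, 0], [0, 0, 0]], [30, [-0.4, -0.85, 0], [0, 0, 0]], [30, [-0.4, -0.85, 0], [0, 0, 0]], [30, [-0.3, -0.7, 0], [0, 0, 0]], [30, [-0.19, -0.4, 0], [0, 0, 0]], [30, [0, 0, 0], [0, 0, 0]]]}}

```text
clock: 40.85
eef_pos: [487.2, -288.9, 207.5]
tool_rot: [3.14, 0.0, 0.066]
force: [-0.3, 0.2, -0.6]
width: 30.0
gripper_force: 0.0
```

{"method": "send_rows", "body": {"series": [[30, [0, 0, 0], [0, 0, 0]], [30, [0, 0, 0], [0, 0, 0]]]}}

```text
clock: 41.1
eef_pos: [489.4, -284.5, 207.3]
tool_rot: [-3.141, -0.001, 0.073]
force: [0.8, 0.6, -0.1]
width: 29.9
gripper_force: 0.0
```

```bash
python3 -c "
from h import *
d=look()
e=np.mean([(get_image('scene'),sensors.read_state()['eef_pos'])[1] for _ in range(3)],0)
print(e,(np.array([488.6,-286.0,128])-e)/60)
im=np.hstack([cv2.resize(e['img'][y:y+150,x:x+200,::-1],(400,300)) for e,(x,y) in zip(d,((220,220),(220,120)))]);cv2.imwrite('pics/l10.png',im)"
```

```text
bottle [460.8 -65.2] [76. 77.] rect [460.  -64.5] [63. 65.] 26
bottle [458.1  73.1] [69. 69.] rect [457.8  72.8] [64. 65.] 12
bottle [608.7 126.3] [66. 65.] rect [608.5 125.9] [65. 64.] 84
bottle [625.9   4.9] [63. 62.] rect [625.8   5. ] [64. 64.] 2
bottle [ 637.8 -132.3] [73. 73.] rect [ 637. -131.] [62. 66.] 20
41.2 [ 489.1 -284.9  207.1] [-3.141 -0.     0.073] [-0.5  0.8  0.1] 30.0 0.0
[ 488.82090756 -285.43623786  206.97640313] [-0.00368179 -0.00939604 -1.31627339]
```

View pics/l10.png

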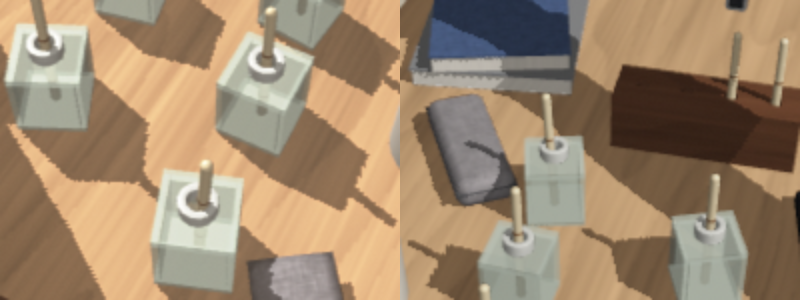

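The moved bottle still stands with its reed, and the second reed is in too. Third reed next.

{"method": "send_rows", "body": {"series": [[30, [0, 0, -0.3], [0, 0, 0]], [30, [0, 0, -0.4], [0, 0, 0]], [30, [0, 0, -0.4], [0, 0, 0]], [30, [0, 0, -0.2], [0, 0, 0]], [20, [0, 0, 0], [0, 0, 0]], [14, [0, 0, 0], [0, 0, 0]], [11.5, [0, 0, 0], [0, 0, 0]], [10.5, [0, 0, 0], [0, 0, 0]]]}}

```text
clock: 42.35
eef_pos: [488.7, -286.5, 129.5]
tool_rot: [3.141, -0.001, 0.07]
force: [-0.3, -0.1, -0.0]
width: 10.7
gripper_force: 0.0
```

{"method": "send_rows", "body": {"series": [[10, [0, 0, 0], [0, 0, 0]], [9.6, [0, 0, 0], [0, 0, 0]], [9.3, [0, 0, 0], [0, 0, 0]], [9, [0, 0, 0], [0, 0, 0]], [8.8, [0, 0, 0], [0, 0, 0]], [8.6, [0, 0, 0], [0, 0, 0]], [8.5, [0, 0, 0], [0, 0, 0]]]}}

```text
clock: 43.22
eef_pos: [488.4, -286.4, 129.0]
tool_rot: [-3.142, -0.0, 0.071]
force: [0.0, -0.7, 1.3]
width: 8.3
gripper_force: 7.8
```

{"method": "send_rows", "body": {"series": [[8.5, [0, 0, 0], [0, 0, 0]], [8.5, [0, 0, 0.1], [0, 0, 0]], [8.5, [0, 0, 0.3], [0, 0, 0]], [8.5, [0, 0, 0.4], [0, 0, 0]], [8.5, [0, 0, 0.4], [0, 0, 0]], [8.5, [0, 0, 0.5], [0, 0, 0]], [8.5, [0, 0, 0.5], [0, 0, 0]], [8.5, [0, 0, 0.4], [0, 0, 0]]]}}

```text
clock: 44.22
eef_pos: [488.7, -285.6, 287.6]
tool_rot: [3.141, -0.002, 0.071]
force: [0.3, -0.5, -0.8]
width: 8.5
gripper_force: 7.6
```

{"method": "send_rows", "body": {"series": [[8.5, [0.2, 0.3, 0], [0, 0, 0]], [8.5, [0.3, 0.7, 0], [0, 0, 0]], [8.5, [0.2, 0.85, 0], [0, 0, 0]], [8.5, [0, 0.9, 0], [0, 0, 0]], [8.5, [-0.2, 0.9, 0], [0, 0, 0]], [8.5, [-0.4, 0.85, 0], [0, 0, 0]], [8.5, [-0.4, 0.7, 0], [0, 0, 0]], [8.5, [-0.22, 0.5, -0.2], [0, 0, 0]]]}}

```text
clock: 45.22
eef_pos: [456.2, 58.5, 274.7]
tool_rot: [-3.141, -0.003, 0.073]
force: [0.3, -0.2, -1.2]
width: 8.8
gripper_force: 7.6
```

{"method": "send_rows", "body": {"series": [[8.5, [0, 0.28, -0.25], [0, 0, 0]], [8.5, [0, 0, -0.2], [0, 0, 0]], [8.5, [0, 0, 0], [0, 0, 0]], [8.5, [0, 0, 0], [0, 0, 0]]]}}

```text
clock: 45.72
eef_pos: [457.6, 71.7, 246.3]
tool_rot: [-3.142, -0.0, 0.069]
force: [0.2, 0.1, 0.4]
width: 8.7
gripper_force: 7.6
```

```bash
python3 -c "
from h import *
d=look()
reed(d,[457.7,73.3])"
```

```text
bottle [460.8 -65.8] [77. 75.] rect [460.  -64.8] [63. 66.] 26
bottle [458.   73.2] [69. 69.] rect [457.9  73.2] [63. 65.] 13
bottle [608.8 126. ] [66. 65.] rect [608.3 126.1] [64. 65.] 84
bottle [625.9   4.8] [63. 62.] rect [625.7   4.7] [64. 66.] 1
bottle [ 637.7 -132.4] [73. 73.] rect [ 637.2 -131.6] [62. 67.] 20
45.83 [457.6  71.9 246.3] [-3.141e+00 -1.000e-03  6.900e-02] [ 0.8 -0.2  0.4] 8.41 7.6497432589530945
[(38, [459.9, 70.1, 137.9]), (61, [459.9, 69.9, 158.8]), (69, [459.7, 69.9, 183.7]), (70, [459.6, 70.1, 208.5])] neck [459.4  72.7] [26.4 26.7]
[(34, [455.0, 75.5, 139.1]), (63, [455.0, 75.5, 159.0]), (61, [454.9, 75.2, 183.6]), (68, [454.8, 75.7, 208.5])] neck [456.  74.] [26.9 27.5]
```

{"method": "send_rows", "body": {"series": [[8.5, [0, 0.01, -0.15], [0, 0, 0]], [8.5, [0, 0, -0.3], [0, 0, 0]], [8.5, [0, 0, -0.3], [0, 0, 0]], [8.5, [0, 0, -0.3], [0, 0, 0]], [8.5, [0, 0, -0.3], [0, 0, 0]], [8.5, [0, 0, -0.3], [0, 0, 0]], [8.5, [0, 0, -0.2], [0, 0, 0]], [8.5, [0, 0, -0.1], [0, 0, 0]]]}}

```text
clock: 46.82
eef_pos: [456.9, 73.1, 128.2]
tool_rot: [-3.141, 0.001, 0.071]
force: [0.2, 0.7, 0.7]
width: 8.7
gripper_force: 7.6
```

{"method": "send_rows", "body": {"series": [[8.5, [0, 0, -0.02], [0, 0, 0]], [8.5, [0, 0, 0], [0, 0, 0]]]}}

```text
clock: 47.08
eef_pos: [457.5, 73.2, 128.0]
tool_rot: [-3.141, -0.001, 0.071]
force: [-0.0, 0.1, -0.4]
width: 8.7
gripper_force: 7.6
```

{"method": "send_rows", "body": {"series": [[8.5, [0, 0, -0.02], [0, 0, 0]], [8.5, [0, 0, 0], [0, 0, 0]]]}}

```text
clock: 47.32
eef_pos: [457.3, 73.1, 126.7]
tool_rot: [-3.141, -0.0, 0.07]
force: [-0.3, -1.0, -0.2]
width: 8.8
gripper_force: 7.6
```

{"method": "send_rows", "body": {"series": [[8.5, [0, 0, -0.02], [0, 0, 0]], [8.5, [0, 0, 0], [0, 0, 0]]]}}

```text
clock: 47.58
eef_pos: [457.2, 73.1, 125.3]
tool_rot: [-3.141, 0.0, 0.071]
force: [0.1, -0.5, 0.1]
width: 8.6
gripper_force: 7.6
```

{"method": "send_rows", "body": {"series": [[8.5, [0, 0, -0.02], [0, 0, 0]], [8.5, [0, 0, 0], [0, 0, 0]]]}}

```text
clock: 47.82
eef_pos: [457.2, 73.2, 124.1]
tool_rot: [-3.141, 0.0, 0.071]
force: [-0.0, -0.1, 0.2]
width: 8.3
gripper_force: 7.7
```

{"method": "send_rows", "body": {"series": [[8.5, [0, 0, -0.01], [0, 0, 0]], [8.5, [0, 0, 0], [0, 0, 0]]]}}

```text
clock: 48.08
eef_pos: [457.4, 73.2, 123.7]
tool_rot: [-3.141, -0.0, 0.071]
force: [-1.0, 0.3, 3.1]
width: 8.7
gripper_force: 7.9
```

Contact at 3 N. I'll release, then retreat up.

{"method": "send_rows", "body": {"series": [[9, [0, 0, 0], [0, 0, 0]], [9.5, [0, 0, 0], [0, 0, 0]], [12, [0, 0, 0], [0, 0, 0]], [18, [0, 0, 0], [0, 0, 0]], [24, [0, 0, 0], [0, 0, 0]], [30, [0, 0, 0.2], [0, 0, 0]], [30, [0, 0, 0.5], [0, 0, 0]], [30, [0, 0, 0.8], [0, 0, 0]]]}}

```text
clock: 49.08
eef_pos: [456.3, 73.0, 214.3]
tool_rot: [-3.141, 0.003, 0.071]
force: [1.7, 0.8, 0.1]
width: 30.5
gripper_force: 0.0
```

{"method": "send_rows", "body": {"series": [[30, [0, 0, 0.9], [0, 0, 0]], [30, [0.3, 0, 0.7], [0, 0, 0]], [30, [0, -0.8, 0], [0, 0, 0]], [30, [0, -0.9, 0], [0, 0, 0]], [30, [0, -0.9, 0], [0, 0, 0]], [30, [0, -0.9, 0], [0, 0, 0]], [30, [0, -0.9, 0], [0, 0, 0]], [30, [0, -0.9, 0], [0, 0, 0]]]}}

```text
clock: 50.08
eef_pos: [474.9, -246.4, 310.5]
tool_rot: [-3.142, -0.001, 0.071]
force: [0.5, -0.4, -0.5]
width: 29.9
gripper_force: 0.0
```

{"method": "send_rows", "body": {"series": [[30, [0, -0.5, 0], [0, 0, 0]], [30, [0, 0, 0], [0, 0, 0]], [30, [0, 0, 0], [0, 0, 0]], [30, [0, 0, 0], [0, 0, 0]]]}}

```text
clock: 50.58
eef_pos: [475.5, -273.2, 310.0]
tool_rot: [-3.141, -0.0, 0.073]
force: [0.2, 0.3, -0.3]
width: 30.0
gripper_force: 0.0
```

```bash
python3 -c "
from h import *
d=look()
for b in ([460,-65],[457.7,73.2],[608.6,126],[625.8,4.8],[637.5,-132]):
    for e in d:
        C=cloud(e);m=(e['depth']>0)&(np.hypot(C[...,0]-b[0],C[...,1]-b[1])<25)&(C[...,2]>95)&(C[...,2]<170)
        p=C[m];print(b,len(p),p.max(0).round(1)[2] if len(p) else None)
im=np.hstack([cv2.resize(e['img'][y:y+300,x:x+300,::-1],(400,400)) for e,(x,y) in zip(d,((180,120),(180,130)))]);cv2.imwrite('pics/l11.png',im)"
```

```text
bottle [461. -65.] [77. 77.] rect [460.2 -64.6] [63. 65.] 25
bottle [458.1  73. ] [69. 69.] rect [457.8  72.8] [63. 65.] 12
bottle [608.7 126.1] [66. 65.] rect [608.5 126.2] [64. 64.] 84
bottle [626.    4.6] [63. 62.] rect [625.5   5. ] [64. 64.] 1
bottle [ 637.7 -132.5] [73. 73.] rect [ 637.  -131.1] [62. 67.] 20
50.67 [ 475.4 -273.6  309.9] [-3.141 -0.     0.073] [1.1 0.3 0.2] 29.87 0.0
[460, -65] 135 146.2
[460, -65] 109 146.2
[457.7, 73.2] 121 146.0
[457.7, 73.2] 124 146.8
[608.6, 126] 120 145.9
[608.6, 126] 119 147.5
[625.8, 4.8] 130 146.2
[625.8, 4.8] 110 146.5
[637.5, -132] 133 145.5
[637.5, -132] 96 146.8
```

View pics/l11.png

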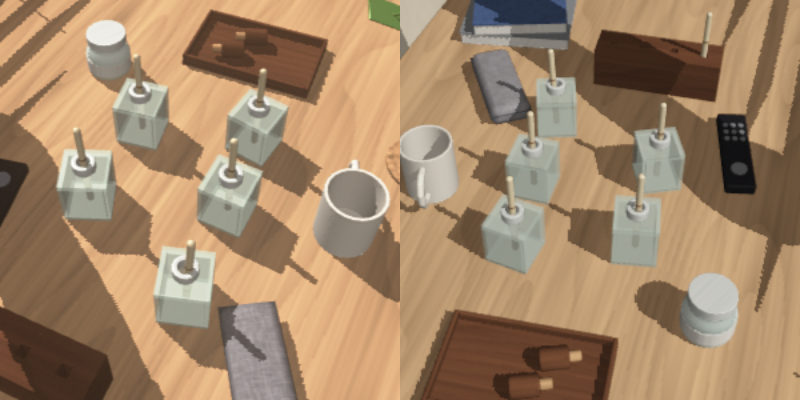

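All five bottles have a reed with its top at about 146 mm, so every reed is on the bottom. Both stoppers are in the dish and the spare reed is in the stand.

```bash
python3 -c "
from cell import ctrl
print(ctrl.finish_job())"
```

```text
the job is handed in; nothing more can be done
None
```

I handed in the job: in the last camera check all five bottles stood upright, each with one reed on its bottom, the two stoppers lay in the dish, and the spare reed was still in the stand; the hand-in returned no verdict.

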